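# Kit the coated cover plates and their nuts

### The arm

A 6-joint arm with a two-finger parallel gripper is mounted at the origin on the work surface. World frame = base frame: x ahead of the robot, y to its left, z up, the work surface at z = 0. Lengths are in m, angles in rad, forces in N, time in s.
With the tool pointing down it reaches from about 0.425 to 0.95 m from the base axis. Payload 14.7 kg.
Tool frame: the origin (TCP) lies at the very end of the fingers, on their centre line; the grasp point (between the pads) lies 19 mm behind it; z points along the fingers, y is the line along which they close (so a half turn about z gives the same grasp; the last joint's range is limited). The gripper opens to 85 mm and grips with 20 to 120 N. Pads are 22 mm wide; open, the fingers measure 114 mm over their backs; the gripper's body (76 mm by 85 mm) begins 54 mm behind the grasp point. The pads swing forward as they close: fully open they stand 13 mm farther back than shut.
Start: joints at [1.116, 0.48, 1.596, -0, 1.065, -0.047], TCP at [0.258, 0.597, 0.231] pointing down, gripper open.
Joint ranges: [-2.75, 2.75], [-0.82, 2.05], [0.23, 2.67], [-1.56, 4.7], [0.09, 2.69], [-2.92, 2.92]. Speed limits (rad/s): [1.89, 1.89, 2.39, 3.01, 3.01, 3.01].

### API

Orientations are given as a unit quaternion [x, y, z, w].
In Python, from bench import env, get_image gives the robot as it stands.
- The arm moves only by the shell command python3 -m handwheel 'ROWS' [FORCE]. ROWS is text: rows parted by semicolons, each of 7 numbers parted by spaces: the shift along the tool's x, y, z in m, then the turn, a rotation vector about the tool's x, y, z in degrees, then the opening, from -1 (shut) to 1 (fully open). In form: x y z rx ry rz grip; .... A call has 1 to 8 rows; each row is the pose to reach, as a shift and turn from the pose commanded when the call began, along the tool's axes at that moment; what a row does not reach only later rows make up. A row lasts 1/8 s, in which the tool goes at most 62.5 mm and 10.7 degrees, less where a joint would pass 70% of its speed; a pose out of reach is approached as far as the arm can. A call with a gripper value outside its range is refused whole. The fingers move at their own pace and stop on an object; FORCE is the grip in N (left out, the last holds). Time passes only in rows, so rows that repeat a pose let the fingers close. It gives the time, the measured TCP pose, the force, the opening and the grip force at its end, in the units of the state.
- env.observe(): the state, without advancing time (a new reading comes with each control period).
- get_image(name): name is "side" or "top" or "wrist"; returns a dict with "img" (420x560x3 uint8, red, green, blue), "fx", "fy", "cx", "cy" (pixels), "pose" (4x4, takes a point from camera to world coordinates). Camera axes: x right, y down, z forward; pixel columns grow to the right and rows downward; lengths in m; the calibration is good to about 2 mm. A picture is of the moment at which its call begins. There is no depth.
- env.hand_in(): hands the job in; it is judged then, once.
The state is a dict: "time": time; "joint_positions": joint angles; "joint_vel": joint speeds; "joint_torque": joint torques, N m; "ee_pos": TCP position; "orientation": TCP orientation; "ft_force": force on the tool from outside, world axes, zero at the start; "ft_torque": the same for the moment, N m; "grip_width": finger opening in m; "finger_force": force on a finger pad.
Only numpy, scipy, OpenCV 4.12 (cv2) and the standard library are available. Lean on these libraries where they do the work, as an engineer would, in place of code of your own. Each camera call takes 0.05 s, during which the arm holds its last target. There are 200 camera calls.

### The job

Make up the kit: the coating on the yellow cover plates is still tacky, so never touch them with the gripper or arm or let one fall; slide the lifter under each plate on the curing rack and set it flat, centred and square on the rails of a bay of the kit rack, one plate to a bay. When all the plates are across, lay the lifter back on its black mat, standing level with all of it over the mat, and only then pour the nuts from the red cup into the white tray, holding the cup tipped over the tray. Every nut must end in the tray, the tray stand flat on the bench, and the empty cup stand upright on the bench clear of the tray.

Things in the scene. Friction and masses are not known exactly. Their poses are not given: they have to be found in the camera images.
- curing_rack: fixed metal rack at the left, base 130 (x) x 345 (y) x 4 mm, six upright aluminium rails along x, 120 x 10 mm, top 34 mm above the bench. Origin: centre of underside; x points away from the robot, so the open front (-x) faces it. Three bays centred at y = -112, 0, 112 mm; a bay's two rails stand 36 mm to either side of its centre with a 62 mm wide, 30 mm deep free gap between
- kit_rack: fixed wooden kit rack, right of the robot: same shape, size and axes as the curing rack, rails in light wood; empty at the start
- mat: black rubber mat fixed to the bench, 260 (its x) x 120 (its y) x 3 mm, origin at the centre of its underside; the lifter lies on it lengthwise at the start
- lifter: cranked spatula, 195 mm, 0.25 kg. Origin on its underside below mid-handle; x to the blade tip, z up. Steel blade x 58 to 150, 46 wide, 3 thick at the bottom; neck x 50 to 58, 22 wide, up to z 55; orange handle x -45 to 55, 24 wide, z 45 to 75; heel x -43 to -33, 40 wide, down to z 0 (mm): it stands level by itself
- lifter_grip (a point): point of the orange handle to grip, 60 mm above the lifter's origin: grip here across the 24 mm width (hold firmly, about 100 N)
- lifter_tip (a point): middle of the blade's front edge, underside (x = 150 mm in the lifter's frame)
- lifter_heel (a point): rear end of the lifter's foot, underside (x = -43 mm in the lifter's frame)
- cup: red open pouring cup with six nuts, 132 x 62 x 48 mm, 0.15 kg. Origin on its underside; x to the spout. Outside x = -43 to 89, y = +-31 mm; walls and floor 4 mm; vertical sides, to be gripped across the 62 mm. Inner floor x = -39 to 41 mm, then a 40 degree ramp up to the lip at x = 89, z = 45 mm: tip it spout-down 75 to 90 degrees to empty it
- tray: loose white open nut tray, 150 (x) x 110 (y) x 45 mm, walls and floor 4 mm, 0.4 kg; origin at the centre of its underside
- plate0: yellow freshly coated cover plate (may be absent), 84 (x) x 96 (y) x 6 mm with a low brass-coloured centre disc, 0.14 kg, origin at the centre of its underside; starts flat on the two rails of a curing-rack bay, x along the rails, overhanging them by about 7 mm at each side
- plate1: yellow freshly coated cover plate (may be absent), 84 (x) x 96 (y) x 6 mm with a low brass-coloured centre disc, 0.14 kg, origin at the centre of its underside; starts flat on the two rails of a curing-rack bay, x along the rails, overhanging them by about 7 mm at each side
- plate2: yellow freshly coated cover plate (may be absent), 84 (x) x 96 (y) x 6 mm with a low brass-coloured centre disc, 0.14 kg, origin at the centre of its underside; starts flat on the two rails of a curing-rack bay, x along the rails, overhanging them by about 7 mm at each side
- nut0: brass hex nut, 25 mm across corners, 22 mm across flats, 14 mm high, 0.03 kg; origin at the centre of its underside; starts in the cup
- nut1: brass hex nut, 25 mm across corners, 22 mm across flats, 14 mm high, 0.03 kg; origin at the centre of its underside; starts in the cup
- nut2: brass hex nut, 25 mm across corners, 22 mm across flats, 14 mm high, 0.03 kg; origin at the centre of its underside; starts in the cup
- nut3: brass hex nut, 25 mm across corners, 22 mm across flats, 14 mm high, 0.03 kg; origin at the centre of its underside; starts in the cup
- nut4: brass hex nut, 25 mm across corners, 22 mm across flats, 14 mm high, 0.03 kg; origin at the centre of its underside; starts in the cup
- nut5: brass hex nut, 25 mm across corners, 22 mm across flats, 14 mm high, 0.03 kg; origin at the centre of its underside; starts in the cup

How it is judged:
On the way, in this order (a step that is already met when the one before it is completed fails the run):
1. all plates present lie at rest in bays of the kit rack (((x of plate0 in the frame of kit_rack between -0.022 and 0.022 m and y of plate0 in the frame of kit_rack between -0.127 and -0.097 m and z of plate0 in the frame of kit_rack between 0.031 and 0.038 m) or (x of plate0 in the frame of kit_rack between -0.022 and 0.022 m and y of plate0 in the frame of kit_rack between -0.015 and 0.015 m and z of plate0 in the frame of kit_rack between 0.031 and 0.038 m) or (x of plate0 in the frame of kit_rack between -0.022 and 0.022 m and y of plate0 in the frame of kit_rack between 0.097 and 0.127 m and z of plate0 in the frame of kit_rack between 0.031 and 0.038 m)) and angle between the x axis of each of plate0, plate1, plate2 and the x axis of kit_rack, either way round below 0.2 rad and angle between each of plate0, plate1, plate2's own z axis and vertical below 0.06 rad and linear speed of each of plate0, plate1, plate2 below 0.02 m/s and ((x of plate1 in the frame of kit_rack between -0.022 and 0.022 m and y of plate1 in the frame of kit_rack between -0.127 and -0.097 m and z of plate1 in the frame of kit_rack between 0.031 and 0.038 m) or (x of plate1 in the frame of kit_rack between -0.022 and 0.022 m and y of plate1 in the frame of kit_rack between -0.015 and 0.015 m and z of plate1 in the frame of kit_rack between 0.031 and 0.038 m) or (x of plate1 in the frame of kit_rack between -0.022 and 0.022 m and y of plate1 in the frame of kit_rack between 0.097 and 0.127 m and z of plate1 in the frame of kit_rack between 0.031 and 0.038 m)) and ((x of plate2 in the frame of kit_rack between -0.022 and 0.022 m and y of plate2 in the frame of kit_rack between -0.127 and -0.097 m and z of plate2 in the frame of kit_rack between 0.031 and 0.038 m) or (x of plate2 in the frame of kit_rack between -0.022 and 0.022 m and y of plate2 in the frame of kit_rack between -0.015 and 0.015 m and z of plate2 in the frame of kit_rack between 0.031 and 0.038 m) or (x of plate2 in the frame of kit_rack between -0.022 and 0.022 m and y of plate2 in the frame of kit_rack between 0.097 and 0.127 m and z of plate2 in the frame of kit_rack between 0.031 and 0.038 m))), for 0.2 s.
2. the lifter lies back on its mat (x of lifter_tip in the frame of mat between -0.135 and 0.135 m and y of lifter_tip in the frame of mat between -0.065 and 0.065 m and x of lifter_heel in the frame of mat between -0.135 and 0.135 m and y of lifter_heel in the frame of mat between -0.065 and 0.065 m and height (world z) of lifter below 0.01 m and angle between lifter's own z axis and vertical below 0.1 rad and linear speed of lifter below 0.02 m/s), for 0.2 s.
3. the cup is tipped by more than 57 degrees, held over the tray (angle between cup's own z axis and vertical above 1 rad and horizontal distance between cup and tray below 0.14 m and height (world z) of cup above 0.05 m), for 0.2 s.
At the end, for the whole second after the job is handed in: Plates at rest on kit bays (22 mm along, 15 mm across, 0.2 rad); lifter level, tip and heel over the mat (5 mm over the edge allowed); all nuts at rest in the tray; tray flat on the bench; cup upright on the bench, origin over 88 mm from the tray's centre (all of step 1 and all of step 2 and x of nut0 in the frame of tray between -0.075 and 0.075 m and y of nut0 in the frame of tray between -0.055 and 0.055 m and z of nut0 in the frame of tray between 0 and 0.06 m and linear speed of each of nut0, nut1, nut2, nut3, nut4, nut5 below 0.03 m/s and x of nut1 in the frame of tray between -0.075 and 0.075 m and y of nut1 in the frame of tray between -0.055 and 0.055 m and z of nut1 in the frame of tray between 0 and 0.06 m and x of nut2 in the frame of tray between -0.075 and 0.075 m and y of nut2 in the frame of tray between -0.055 and 0.055 m and z of nut2 in the frame of tray between 0 and 0.06 m and x of nut3 in the frame of tray between -0.075 and 0.075 m and y of nut3 in the frame of tray between -0.055 and 0.055 m and z of nut3 in the frame of tray between 0 and 0.06 m and x of nut4 in the frame of tray between -0.075 and 0.075 m and y of nut4 in the frame of tray between -0.055 and 0.055 m and z of nut4 in the frame of tray between 0 and 0.06 m and x of nut5 in the frame of tray between -0.075 and 0.075 m and y of nut5 in the frame of tray between -0.055 and 0.055 m and z of nut5 in the frame of tray between 0 and 0.06 m and angle between each of cup, tray's own z axis and vertical below 0.1 rad and height (world z) of each of cup, tray below 0.01 m and horizontal distance between cup and tray above 0.088 m and linear speed of cup below 0.02 m/s); the robot touches nothing.
It fails at once if the gripper or arm touches a coated plate (contact force between any of the fingers, the arm and plate0 above 0.5 N or contact force between any of the fingers, the arm and plate1 above 0.5 N or contact force between any of the fingers, the arm and plate2 above 0.5 N).
It fails at once if a coated plate falls to the bench (height (world z) of any of plate0, plate1, plate2 below 0.02 m).
Of plate0, plate1, plate2 only 2 to 3 are there at a start; the rules pass over those that are not, and their reading is None.
At some moment in a run one of cup, tray may be knocked a few centimetres aside while the robot is not near it.
It also fails if it takes over 210 s, if anything falls off the work surface, if the arm or the gripper's body presses on something with over 40 N, if the wrist force passes 120 N, or if a joint passes its speed limit or range.

## Working session

There is one attempt and no reset: what is moved stays moved. The work goes in short steps, Python scripts to look and compute and a shell command to move; the robot and the scene stay as the last step left them, time stands still between calls to the robot, and variables do not carry over. Pictures are saved under pics/ and viewed, at most 14 in all, crops included, and the job is handed in when it is done.

```bash
ls; mkdir -p pics; python3 - <<'E'
from bench import env,get_image
import cv2,numpy as np
for n in("top","side"):
    d=get_image(n);cv2.imwrite(f"pics/{n}0.png",d["img"][:,:,::-1]);print(n,d["fx"],d["fy"],d["cx"],d["cy"],np.round(d["pose"],4).tolist())
s=env.observe();print({k:np.round(v,3).tolist() for k,v in s.items()})
E
```

```text
pics
top 424.8207756550122 424.8207756550122 277.65752872064064 211.4956529551688 [[-0.1018, -0.9686, 0.2269, 0.2881], [-0.9948, 0.1006, -0.0169, 0.0622], [-0.0065, -0.2274, -0.9738, 1.0727], [0.0, 0.0, 0.0, 1.0]]
side 538.1789379127287 538.1789379127287 281.8332262458519 209.44237144316028 [[0.8197, -0.4368, 0.3706, -0.0918], [-0.5728, -0.615, 0.5419, -0.7834], [-0.0087, -0.6565, -0.7543, 1.2297], [0.0, 0.0, 0.0, 1.0]]
{'time': 0.1, 'joint_positions': [1.116, 0.481, 1.597, -0.0, 1.065, -0.047], 'joint_vel': [-0.001, -0.001, -0.003, -0.0, -0.0, -0.0], 'joint_torque': [0.0, -95.226, -43.104, -0.0, 0.005, -0.0], 'ee_pos': [0.258, 0.596, 0.231], 'orientation': [0.203, 0.979, -0.001, -0.0], 'ft_force': [0.684, 0.564, 0.469], 'ft_torque': [-0.015, 0.005, 0.027], 'finger_force': 0.0, 'grip_width': 0.086}
```

View pics/top0.png

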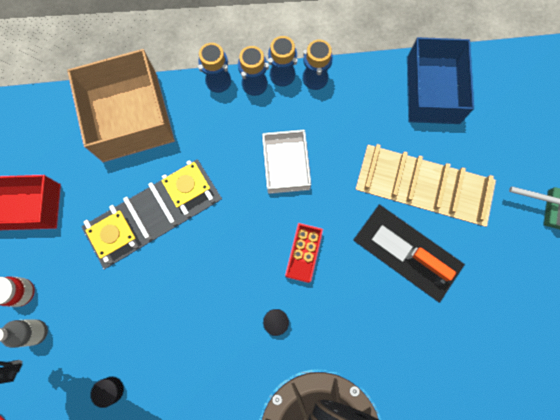

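View pics/side0.png

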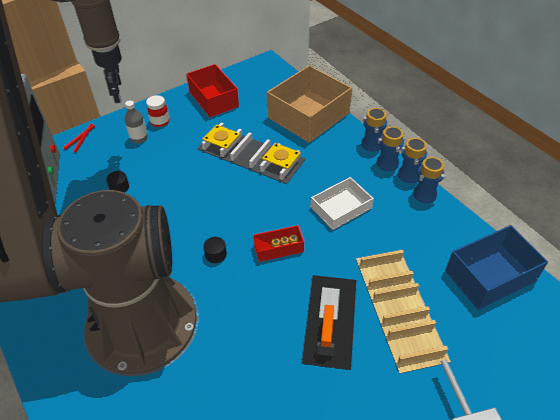

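```bash
cat > h.py <<'E'
import numpy as np,cv2
from bench import env,get_image
from scipy.spatial.transform import Rotation as R
def ray(d,px):
    px=np.atleast_2d(px).astype(float);P=np.array(d["pose"])
    v=np.c_[(px[:,0]-d["cx"])/d["fx"],(px[:,1]-d["cy"])/d["fy"],np.ones(len(px))]@P[:3,:3].T
    return P[:3,3],v
def onz(d,px,z):
    o,v=ray(d,px);return (o+v*((z-o[2])/v[:,2])[:,None])[:,:2]
def proj(d,X):
    P=np.array(d["pose"]);c=(np.atleast_2d(X)-P[:3,3])@P[:3,:3]
    return np.c_[c[:,0]/c[:,2]*d["fx"]+d["cx"],c[:,1]/c[:,2]*d["fy"]+d["cy"]]
def blobs(m,amin=60):
    cs,_=cv2.findContours(m.astype(np.uint8),cv2.RETR_EXTERNAL,cv2.CHAIN_APPROX_NONE)
    return sorted([c[:,0] for c in cs if cv2.contourArea(c)>amin],key=lambda c:-cv2.contourArea(c))
def rect(p):
    (cx,cy),(a,b),t=cv2.minAreaRect((p*1000).astype(np.float32))
    if a<b:a,b,t=b,a,t+90
    return np.round([cx,cy,a,b,(t+90)%180-90],1)
def hsv(d): return cv2.cvtColor(d["img"],cv2.COLOR_RGB2HSV).astype(int)
def state():
    s=env.observe();print(round(s["time"],2),np.round(s["ee_pos"],4),"R",np.round(R.from_quat(s["orientation"]).as_matrix(),3).tolist(),"q",np.round(s["joint_positions"],2),"f",np.round(s["ft_force"],1),s["grip_width"],s["finger_force"]);return s
E
python3 - <<'E'
from h import *
for n in("top","side"):
    d=get_image(n);H,S,V=np.moveaxis(hsv(d),2,0)
    def go(name,m,z,k=3):
        for c in blobs(m)[:k]: print(n,name,"px",c.mean(0).round(),"rect mm/deg",rect(onz(d,c,z)))
    go("plate",(H>20)&(H<33)&(S>170)&(V>120),.040)
    go("mat",(V<60)&(S<120),.003,4)
    go("orange",(H>3)&(H<17)&(S>190)&(V>120),.078)
    go("red",((H<5)|(H>174))&(S>170)&(V>60),.048,5)
    go("white",(S<45)&(V>150),.045,8)
    go("wood",(H>12)&(H<28)&(S>50)&(S<170)&(V>120),.004,4)
    im=d["img"][:,:,::-1]
    if n=="top":
        a=cv2.resize(im[140:230,345:505],(800,450),interpolation=2);cv2.imwrite("pics/kit.png",a)
        a=cv2.resize(im[155:275,70:230],(800,600),interpolation=2);cv2.imwrite("pics/cur.png",a)
E
```

```text
top mat px [410. 253.] rect mm/deg [ 399.2 -273.3  254.2  114.8   47.1]
top mat px [106. 392.] rect mm/deg [144.9 489.5  74.7  58.  -70. ]
top mat px [344. 407.] rect mm/deg [ 48.3 -68.6 132.1  54.4  46.2]
top mat px [  8. 370.] rect mm/deg [215.4 718.8  47.6  46.2 -87.4]
top orange px [434. 264.] rect mm/deg [ 356.7 -305.2  100.    30.1   47.2]
top red px [ 27. 203.] rect mm/deg [617.2 664.3 152.6 136.6  86. ]
top red px [304. 253.] rect mm/deg [419.   -8.3 131.9  58.5 -20.1]
top red px [ 14. 291.] rect mm/deg [398.9 689.1  63.7  40.9  -8.3]
top white px [268.  33.] rect mm/deg [1042.4  -19.5 1561.   210.7   89.1]
top white px [286. 159.] rect mm/deg [ 6.632e+02  8.900e+00  1.522e+02  1.111e+02 -5.000e-01]
top white px [392. 243.] rect mm/deg [ 421.1 -224.8   90.5   45.6   47.2]
top white px [  4. 289.] rect mm/deg [404.8 710.2  62.6  28.5   2.6]
top white px [136. 218.] rect mm/deg [549.5 396.3 120.7  13.6  26.3]
top white px [161. 202.] rect mm/deg [581.7 333.  119.4  13.3  26.2]
top white px [536. 195.] rect mm/deg [ 504.3 -599.8  119.5   12.9   69. ]
top white px [277. 399.] rec
[... 1197 characters left out ...]
t mm/deg [663.2   2.4 149.1 109.9  -0.7]
side white px [344.  84.] rect mm/deg [1005.5  476.4  446.8  101.6   87.9]
side white px [466. 400.] rect mm/deg [ 529.7 -615.3  139.2  102.4   54.9]
side white px [319.  15.] rect mm/deg [1262.4  868.8  190.3  113.    51.6]
side white px [329. 303.] rect mm/deg [ 408.7 -257.9   88.5   43.7   47.2]
side white px [155. 101.] rect mm/deg [416.2 749.4  61.9  59.8 -60.7]
side white px [410. 135.] rect mm/deg [1032.5   95.5   52.5   50.2  -35.5]
side wood px [403. 312.] rect mm/deg [ 572.4 -355.2  344.6  137.6   67.3]
side wood px [310.  90.] rect mm/deg [935.5 525.9 242.3 219.9  11.6]
side wood px [57. 76.] rect mm/deg [ 192.2 1175.4  209.8   90.7   -2.9]
```

View pics/kit.png

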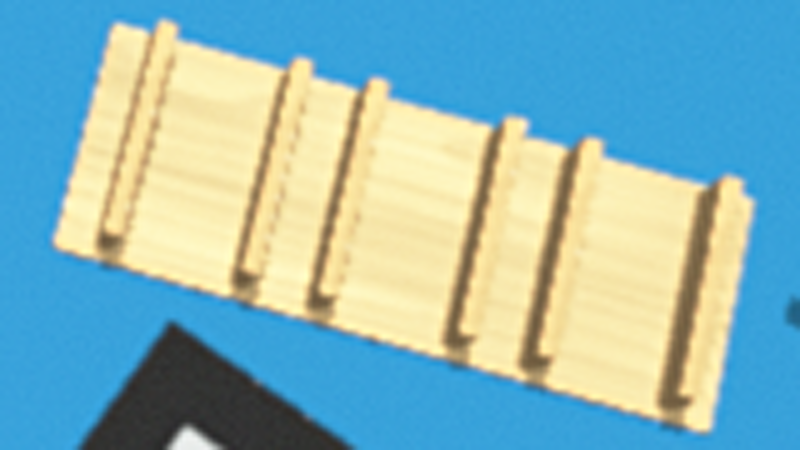

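View pics/cur.png

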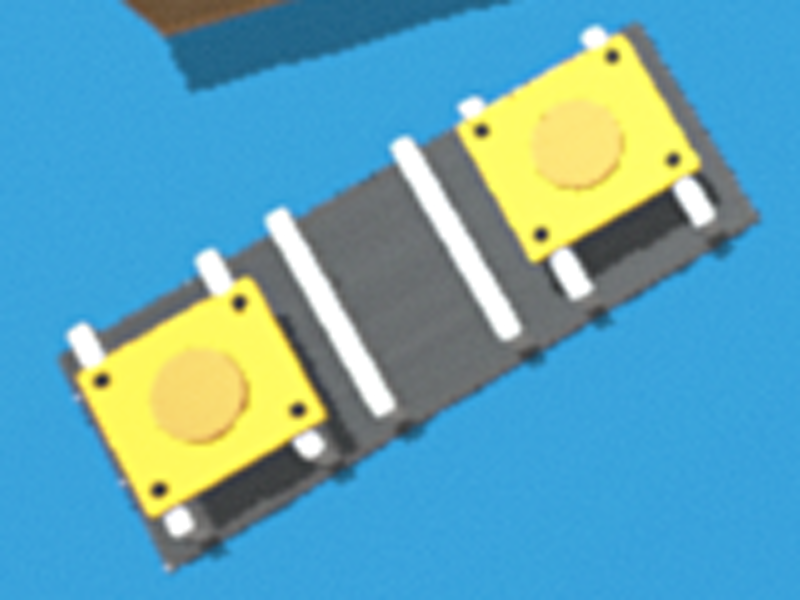

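```bash
cat >> h.py <<'E'
def goto(x,y,z,yaw,p=None):
    "print shift in tool axes & rz to reach world x,y,z with tool down, x axis at yaw deg"
    s=env.observe();M=R.from_quat(s["orientation"]).as_matrix()
    d=M.T@(np.array([x,y,z])-s["ee_pos"]);c,n=np.cos(np.radians(yaw)),np.sin(np.radians(yaw))
    T=np.array([[c,n,0],[n,-c,0],[0,0,-1.]]);r=R.from_matrix(M.T@T).as_rotvec(degrees=True)
    print("goto",(x,y,z,yaw),"->",np.round(d,4),np.round(r,2),"rows",round(max(np.linalg.norm(d)/.0625,np.linalg.norm(r)/10.7),1))
E
python3 - <<'E'
from h import *
for n in("top","side"):
    d=get_image(n);H,S,V=np.moveaxis(hsv(d),2,0)
    def go(name,m,z,k=3,lo=0,hi=1e9):
        for c in blobs(m)[:k]:
            r=rect(onz(d,c,z))
            if lo<r[2]<hi: print(n,name,"px",c.mean(0).round(),r)
    go("plate",(H>20)&(H<33)&(S>140)&(V>120),.040,5,80,110)
    go("blade",(S<45)&(V>150),.006,9,80,100)
    go("rail",(S<45)&(V>150),.034,12,110,125)
    go("trayrim",(S<45)&(V>150),.045,12,140,155)
    go("trayfloor",(S<45)&(V>150),.0,12,140,175)
    go("cupall",((H<8)|(H>174))&(S>170)&(V>60),.047,5,110,150)
    if n=="top":
        p=np.array([[143,131],[276,170],[351,192],[489,230],[566,252],[709,292]])/5+[345,140]-.4
        w=onz(d,p,.034);print((w*1000).round(1).tolist())
        k=np.array([-148,-76,-36,36,76,148])[::-1];A=np.c_[k,np.ones(6)];sol=np.linalg.lstsq(A,w*1000,rcond=None);print("kit fit ydir,origin",sol[0].round(3).tolist(),np.hypot(*sol[0][0]),"res",(w*1000-A@sol[0]).round(1).tolist())
    else:
        q=d["img"][245:375,350:455,::-1];cv2.imwrite("pics/kits.png",cv2.resize(q,None,fx=4.5,fy=4.5,interpolation=2))
goto(.5,.35,.25,90);
E
```

```text
top plate px [110. 234.] [515.3 462.6  98.2  85.8 -64.2]
top plate px [185. 184.] [623.9 269.9  96.3  84.3 -64.5]
top blade px [392. 243.] [ 426.2 -235.7   93.8   47.3   47.2]
top rail px [136. 218.] [552.3 400.  122.   13.6  26.3]
top rail px [161. 202.] [584.3 335.6 122.   13.5  26.2]
top rail px [536. 195.] [ 506.7 -606.7  121.2   13.1   68.9]
top trayrim px [286. 159.] [ 6.632e+02  8.900e+00  1.522e+02  1.111e+02 -5.000e-01]
top trayfloor px [286. 159.] [ 6.796e+02  6.500e+00  1.589e+02  1.160e+02 -5.000e-01]
top cupall px [304. 253.] [419.1  -8.4 132.   58.5 -20.1]
[[624.7, -212.5], [596.9, -276.9], [581.3, -312.9], [554.1, -379.0], [538.6, -415.5], [510.5, -482.9]]
kit fit ydir,origin [[0.385, 0.913], [567.664, -346.619]] 0.9912820730304014 res [[0.1, -1.1], [-0.1, 0.3], [-0.3, 0.8], [0.3, 0.5], [0.2, 0.5], [-0.2, -1.1]]
side plate px [281. 155.] [622.2 262.6  97.4  85.5 -64.3]
side plate px [221. 136.] [513.5 453.1  95.5  85.7 -64.8]
side blade px [329. 303.] [ 425.1 -240.6   91.5   45.    47.2]
side trayrim px [342. 198.] [663.2   2.4 149.1 109.9  -0.7]
side trayfloor px [342. 198.] [691.9  32.2 154.8 114.1  -0.7]
side trayfloor px [466. 400.] [ 553.4 -608.9  144.5  106.3   54.9]
side cupall px [278. 243.] [412.1 -28.4 134.9  93.8 -20.1]
side cupall px [ 79. 139.] [123.9 719.9 136.7  49.8  41.4]
goto (0.5, 0.35, 0.25, 90) -> [-0.3202 -0.1303 -0.0189] [-2.000e-02  1.000e-02  6.664e+01] rows 6.2
```

View pics/kits.png

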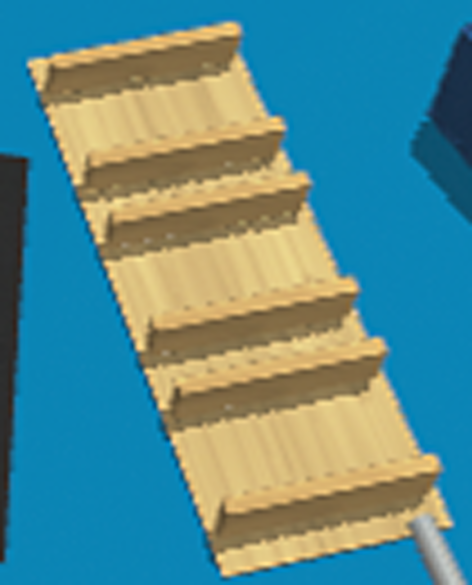

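```bash
python3 -m handwheel '-0.32 -0.13 -0.02 0 0 66 1;-0.32 -0.13 -0.02 0 0 66 1;-0.32 -0.13 -0.02 0 0 66 1;-0.32 -0.13 -0.02 0 0 66 1;-0.32 -0.13 -0.02 0 0 66 1;-0.32 -0.13 -0.02 0 0 66 1;-0.32 -0.13 -0.02 0 0 66 1;-0.32 -0.13 -0.02 0 0 66 1'; python3 - <<'E'
from h import *
state();goto(.55,-.1,.25,60)
d=get_image("side")
p=np.array([(142,51),(185,142),(208,200),(252,306),(280,369),(330,484)])/4.5+[350,245]-.4
w=onz(d,p,.034);k=np.array([-148,-76,-36,36,76,148])[::-1];A=np.c_[k,np.ones(6)];sol=np.linalg.lstsq(A,w*1000,rcond=None);print("kit fit",sol[0].round(3).tolist(),"res",(w*1000-A@sol[0]).round(1).tolist())
E
```

```text
time: 1.3
ee_pos: [0.4996, 0.3507, 0.2512]
orientation: [0.703, 0.711, -0.0, -0.0]
ft_force: [-0.7, 0.4, -0.0]
grip_width: 0.0852
finger_force: 0.0
1.3 [0.4996 0.3507 0.2512] R [[-0.012, 1.0, -0.0], [1.0, 0.012, 0.0], [0.0, -0.0, -1.0]] q [0.56 0.41 1.67 0.   1.07 0.55] f [-0.7  0.4 -0. ] 0.08522797126899953 0.0
goto (0.55, -0.1, 0.25, 60) -> [-0.4512  0.0448  0.0011] [-2.000e-02  0.000e+00  3.071e+01] rows 7.3
kit fit [[0.373, 0.915], [566.682, -354.534]] res [[-1.2, -0.7], [1.9, 1.0], [0.3, 0.1], [-0.6, 0.2], [-0.5, -0.8], [0.2, 0.2]]
```

```bash
python3 - <<'E'
from h import *
d=get_image("wrist");print(np.round(d["pose"],3).tolist(),d["fx"]);cv2.imwrite("pics/w1.png",d["img"][:,:,::-1])
H,S,V=np.moveaxis(hsv(d),2,0)
for nm,m,z in(("plate",(H>20)&(H<33)&(S>140)&(V>120),.040),("rail",(S<45)&(V>150),.034)):
    for c in blobs(m)[:6]: print(nm,c.mean(0).round(),c.min(0),c.max(0),rect(onz(d,c,z)))
E
python3 -m handwheel '-0.45 0.045 0 0 0 30 1;-0.45 0.045 0 0 0 30 1;-0.45 0.045 0 0 0 30 1;-0.45 0.045 0 0 0 30 1;-0.45 0.045 0 0 0 30 1;-0.45 0.045 0 0 0 30 1;-0.45 0.045 0 0 0 30 1;-0.45 0.045 0 0 0 30 1' | sed -n 2p
python3 -c "
from h import *
goto(.41,-.26,.22,47.2)"
```

```text
[[1.0, 0.013, 0.003, 0.5], [0.013, -0.951, -0.307, 0.429], [-0.001, 0.307, -0.952, 0.393], [0.0, 0.0, 0.0, 1.0]] 301.24759524722447
plate [297.  78.] [243  18] [347 138] [517.1 462.   95.4  83.8 -64.4]
plate [376. 244.] [334 200] [418 285] [625.7 271.1  95.2  83.9 -64.6]
rail [328. 140.] [280 114] [376 165] [554.6 399.6 119.1  10.8  26.1]
rail [350. 193.] [304 170] [396 217] [586.2 335.3 119.5  10.9  26.1]
rail [329.  21.] [318  11] [339  30] [548.9 521.1  21.8  10.2  24.9]
rail [353.  88.] [343  80] [363  96] [580.2 456.7  22.7  10.5  25. ]
rail [326. 236.] [317 230] [336 243] [561.5 278.7  24.8  10.9  26. ]
rail [347. 281.] [338 275] [356 286] [592.6 214.2  24.3  10.7  26.1]
ee_pos: [0.5502, -0.1013, 0.2513]
goto (0.41, -0.26, 0.22, 47.2) -> [-0.207  -0.0443  0.0313] [3.000e-02 1.000e-02 1.341e+01] rows 3.4
```

View pics/w1.png

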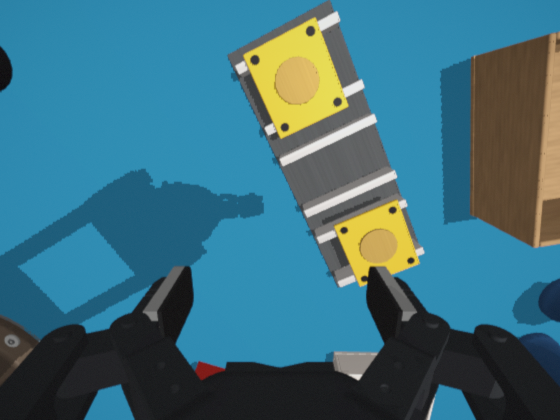

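```bash
python3 -m handwheel '-0.207 -0.044 0.03 0 0 13.4 1;-0.207 -0.044 0.03 0 0 13.4 1;-0.207 -0.044 0.03 0 0 13.4 1;-0.207 -0.044 0.03 0 0 13.4 1;-0.207 -0.044 0.03 0 0 13.4 1' | sed -n 2p
python3 - <<'E'
from h import *
d=get_image("wrist");cv2.imwrite("pics/w2.png",d["img"][:,:,::-1])
H,S,V=np.moveaxis(hsv(d),2,0)
for nm,m,z in(("blade",(S<45)&(V>150),.006),("orange",(H>3)&(H<17)&(S>190)&(V>120),.078),("mat",(V<60)&(S<120),.003),("wood",(H>12)&(H<28)&(S>50)&(S<170)&(V>120),.004)):
    for c in blobs(m,300)[:3]: print(nm,c.mean(0).round(),c.min(0),c.max(0),rect(onz(d,c,z)))
goto(.356,-.311,.12,47.2);goto(.356,-.311,.044,47.2)
E
```

```text
ee_pos: [0.4094, -0.2577, 0.2211]
blade [278. 156.] [259 118] [298 196] [ 427.7 -237.1   91.6   45.8   47.1]
blade [519. 323.] [511 299] [527 349] [ 517.9 -642.9   91.7   12.2   68.8]
orange [278. 256.] [266 213] [289 300] [ 363.6 -306.1  101.1   23.4   47.6]
mat [265. 364.] [  0 267] [559 419] [ 235.9 -444.9  905.8  275.9  -42.7]
mat [281. 182.] [232  84] [337 285] [ 401.4 -274.6  254.9  117.1   46.9]
wood [429. 112.] [339   0] [519 281] [ 577.5 -353.8  345.7  144.    67.4]
goto (0.356, -0.311, 0.12, 47.2) -> [-0.0763 -0.0033  0.1013] [-0.01 -0.02  0.05] rows 2.0
goto (0.356, -0.311, 0.044, 47.2) -> [-0.0764 -0.0033  0.1773] [-0.01 -0.02  0.05] rows 3.1
```

View pics/w2.png

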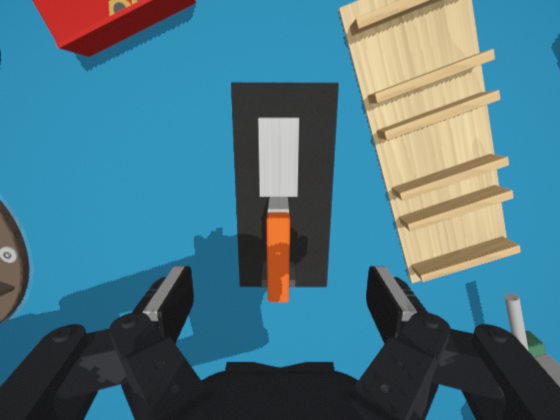

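```bash
python3 - <<'E'
from h import *
goto(.3573,-.3127,.044,47)
E
python3 -m handwheel '-0.076 -0.002 0.06 0 0 0 1;-0.076 -0.002 0.12 0 0 0 1;-0.076 -0.002 0.15 0 0 0 1;-0.076 -0.002 0.177 0 0 0 1;-0.076 -0.002 0.177 0 0 0 1' 100; python3 -m handwheel '0 0 0 0 0 0 -1;0 0 0 0 0 0 -1;0 0 0 0 0 0 -1;0 0 0 0 0 0 -1;0 0 0 0 0 0 -1;0 0 0 0 0 0 -1' 100
python3 -m handwheel '0 0 -0.02 0 0 0 -1;0 0 -0.05 0 0 0 -1;0 0 -0.10 0 0 0 -1;0 0 -0.10 0 0 0 -1'
python3 - <<'E'
from h import *
s=state();T=np.array(s["ee_pos"]);M=R.from_quat(s["orientation"]).as_matrix()
print("blade centre expected if gripped at origin",T+M@[.104,0,-.019]+[0,0,-.06+.003])
for n in("top","wrist"):
    d=get_image(n);H,S,V=np.moveaxis(hsv(d),2,0)
    for c in blobs((S<45)&(V>150),300)[:5]:
        r=rect(onz(d,c,T[2]+.019-.057));
        if 70<r[2]<110:print(n,c.mean(0).round(),r)
    cv2.imwrite(f"pics/g_{n}.png",d["img"][:,:,::-1])
p=np.array([(433.5,75),(439,114.5),(452.5,175.5),(459.5,206.5),(468,260)])
d=get_image("wrist")
E
```

```text
goto (0.3573, -0.3127, 0.044, 47) -> [-0.0767 -0.0012  0.1773] [-0.01 -0.02  0.25] rows 3.1
time: 3.7
ee_pos: [0.3572, -0.3104, 0.0429]
orientation: [0.916, 0.402, -0.001, -0.002]
ft_force: [0.9, -0.8, 0.4]
grip_width: 0.0854
finger_force: 0.0
time: 4.45
ee_pos: [0.3574, -0.3125, 0.0451]
orientation: [0.916, 0.401, 0.0, 0.001]
ft_force: [0.9, 3.8, 13.1]
grip_width: 0.0227
finger_force: 97.1
time: 4.95
ee_pos: [0.3585, -0.3138, 0.1474]
orientation: [0.916, 0.401, 0.001, 0.003]
ft_force: [0.3, 0.2, -2.3]
grip_width: 0.0227
finger_force: 98.9
4.95 [ 0.3585 -0.3138  0.1474] R [[0.679, 0.734, 0.004], [0.734, -0.679, -0.004], [-0.0, 0.006, -1.0]] q [-0.78  0.35  2.08  0.    0.71 -0.04] f [ 0.3  0.2 -2.3] 0.022747321770119476 98.88014674186707
blade centre expected if gripped at origin [ 0.42899732 -0.23734957  0.10938422]
wrist [279.  74.] [ 423.1 -243.5   76.3   45.2   47.2]
```

View pics/g_wrist.png

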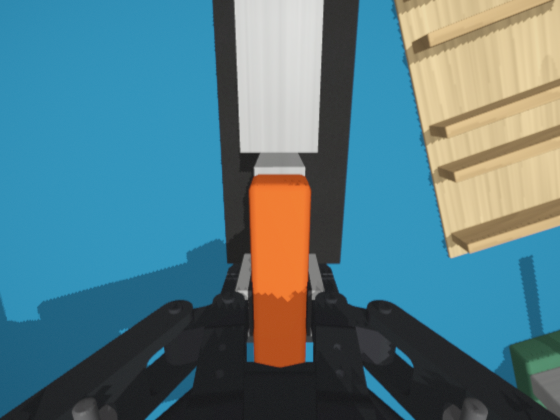

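```bash
python3 - <<'E'
from h import *
s=env.observe();T=np.array(s["ee_pos"]);M=R.from_quat(s["orientation"]).as_matrix()
d=get_image("wrist");H,S,V=np.moveaxis(hsv(d),2,0)
c=blobs((S<45)&(V>150),300)[0];print(c.min(0),c.max(0))
y=np.arange(158,2,-1);col=V[:200,270:288].mean(1);print(col[140:185].round().tolist())
for px in((279,153.5),(237,120),(320.5,120),(280,177)):
    z=T[2]-.038 if px[1]<170 else T[2]+.019+.015
    w=np.r_[onz(d,px,z)[0],z];print(px,(M.T@(w-T)*1000).round(1))
d=get_image("top");H,S,V=np.moveaxis(hsv(d),2,0)
for nm,m,z in(("blade",(S<60)&(V>140),T[2]-.038),("or",(H>3)&(H<17)&(S>190)&(V>120),T[2]+.034)):
  for c in blobs(m,200)[:8]:
    r=rect(onz(d,c,z))
    if 330<c.mean(0)[0]<480:print(nm,c.mean(0).round(),r)
goto(.45,-.25,.17,20)
E
```

```text
[234   0] [323 152]
[206.0, 206.0, 206.0, 206.0, 205.0, 205.0, 205.0, 205.0, 205.0, 205.0, 204.0, 197.0, 173.0, 139.0, 133.0, 133.0, 133.0, 133.0, 132.0, 133.0, 132.0, 132.0, 132.0, 132.0, 132.0, 131.0, 148.0, 181.0, 199.0, 200.0, 200.0, 200.0, 199.0, 194.0, 180.0, 171.0, 171.0, 172.0, 173.0, 174.0, 174.0, 174.0, 181.0, 189.0, 196.0]
(279, 153.5) [56.2  1.  38. ]
(237, 120) [ 75.2 -23.1  38. ]
(320.5, 120) [75.2 24.7 38. ]
(280, 177) [ 57.    1.5 -34. ]
blade [411. 249.] [ 403.9 -280.4  199.2  145.5   55.3]
goto (0.45, -0.25, 0.17, 20) -> [ 0.1088  0.0268 -0.0269] [-1.200e-01  2.000e-02  2.724e+01] rows 2.5
```

```bash
python3 - <<'E'
from h import *
goto(.5,-.08,.2,30)
E

```

```text
goto (0.5, -0.08, 0.2, 30) -> [ 0.2676 -0.052  -0.0567] [-1.200e-01  1.000e-02  1.724e+01] rows 4.5
```

```bash
python3 -m handwheel '0.268 -0.052 -0.057 0 0 17.2 -1;0.268 -0.052 -0.057 0 0 17.2 -1;0.268 -0.052 -0.057 0 0 17.2 -1;0.268 -0.052 -0.057 0 0 17.2 -1;0.268 -0.052 -0.057 0 0 17.2 -1;0.268 -0.052 -0.057 0 0 17.2 -1' | sed -n 2p
python3 -m handwheel '0.061 -0.256 0.06 0 0 3.9 -1;0.061 -0.256 0.06 0 0 3.9 -1;0.061 -0.256 0.06 0 0 3.9 -1;0.061 -0.256 0.06 0 0 3.9 -1;0.061 -0.256 0.06 0 0 3.9 -1;0.061 -0.256 0.06 0 0 3.9 -1' |sed -n 2p
python3 - <<'E'
from h import *
state();goto(.4246,.1723,.057,26.1)
d=get_image("wrist");cv2.imwrite("pics/a0.png",d["img"][:,:,::-1])
H,S,V=np.moveaxis(hsv(d),2,0)
for nm,m,z in(("plate",(H>20)&(H<33)&(S>140)&(V>120),.040),("rail",(S<45)&(V>150),.034)):
    for c in blobs(m)[:6]: print(nm,c.mean(0).round(),c.min(0),c.max(0),rect(onz(d,c,z)))
E
```

```text
ee_pos: [0.5019, -0.0779, 0.2006]
ee_pos: [0.4242, 0.1722, 0.1401]
6.7 [0.4242 0.1722 0.1401] R [[0.897, 0.442, -0.003], [0.442, -0.897, -0.001], [-0.003, -0.0, -1.0]] q [ 0.32  0.35  2.11 -0.    0.68  1.43] f [-0.7 -1.6 -2.5] 0.022642760165771537 99.14353609085083
goto (0.4246, 0.1723, 0.057, 26.1) -> [0.0007 0.0001 0.0831] [-0.02  0.16  0.16] rows 1.3
rail [279.  73.] [234   0] [323 152] [515.6 217.  106.   63.   26.2]
rail [547.  64.] [515  15] [559 107] [608.7  46.9  64.6  32.   42.3]
rail [279. 170.] [254 167] [304 175] [454.2 186.4  41.7   6.7 -63.7]
rail [507.  42.] [480   0] [536  85] [612.2  78.6  62.1   2.   -0. ]
```

View pics/a0.png

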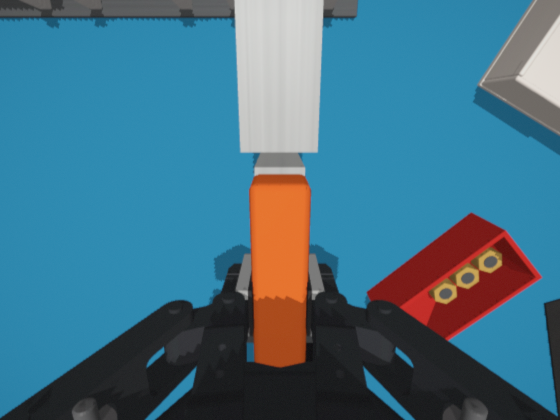

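```bash
python3 -m handwheel '0.001 0 0.04 0 0 0.1 -1;0.001 0 0.083 0 0 0.1 -1;0.001 0 0.083 0 0 0.1 -1' | sed -n 2,4p
python3 -m handwheel '0.02 0 0 0 0 0 -1;0.04 0 0 0 0 0 -1;0.06 0 0 0 0 0 -1;0.06 0 0 0 0 0 -1' | sed -n 2,4p
python3 - <<'E'
from h import *
state();goto(.5333,.2255,.057,26.1)
d=get_image("top");cv2.imwrite("pics/a1.png",cv2.resize(d["img"][120:280,80:300,::-1],None,fx=3.5,fy=3.5))
E
```

```text
ee_pos: [0.4248, 0.1704, 0.0563]
orientation: [0.974, 0.224, -0.003, 0.0]
ft_force: [-1.3, 0.3, -2.2]
ee_pos: [0.4826, 0.1986, 0.0601]
orientation: [0.974, 0.225, 0.001, -0.0]
ft_force: [-0.3, 0.0, -2.6]
7.62 [0.4826 0.1986 0.0601] R [[0.899, 0.438, 0.003], [0.438, -0.899, 0.001], [0.003, 0.0, -1.0]] q [ 0.33  0.55  2.03 -0.    0.55  1.45] f [-0.3  0.  -2.6] 0.022982580396219487 99.19292092323303
goto (0.5333, 0.2255, 0.057, 26.1) -> [ 0.0574 -0.0019  0.0033] [ 0.02 -0.17 -0.11] rows 0.9
```

View pics/a1.png

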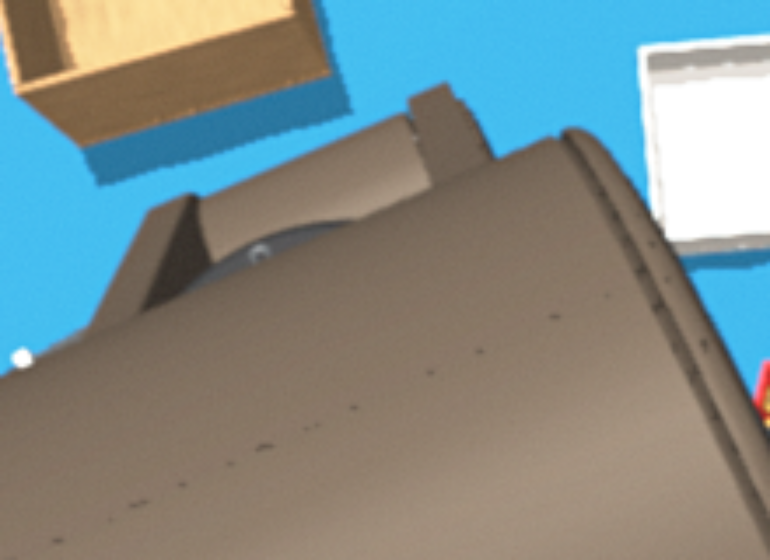

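```bash
python3 -m handwheel '0.02 -0.001 0 0 0 0 -1;0.04 -0.001 0 0 0 0 -1;0.059 -0.001 0 0 0 0 -1;0.059 -0.001 0 0 0 0 -1;0.059 -0.001 0 0 0 0 -1' | sed -n 2,4p
python3 - <<'E'
from h import *
state();goto(.5333,.2255,.057,26.1)
d=get_image("side");cv2.imwrite("pics/a2.png",cv2.resize(d["img"][80:230,170:370,::-1],None,fx=4,fy=4))
E
```

```text
ee_pos: [0.5317, 0.2247, 0.0586]
orientation: [0.974, 0.225, -0.001, 0.0]
ft_force: [-0.2, 0.7, -2.8]
8.3 [0.5317 0.2247 0.0586] R [[0.899, 0.439, -0.001], [0.439, -0.899, -0.0], [-0.001, -0.0, -1.0]] q [ 0.35  0.61  1.9  -0.    0.63  1.46] f [-0.2  0.7 -2.8] 0.023109875194583077 99.19403314590454
goto (0.5333, 0.2255, 0.057, 26.1) -> [ 0.0018 -0.      0.0016] [-0.    0.07 -0.08] rows 0.0
```

View pics/a2.png

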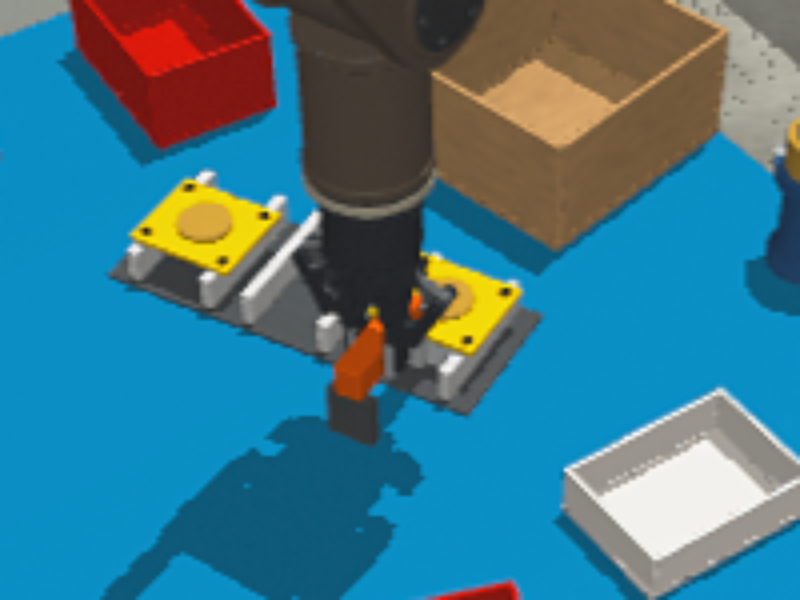

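```bash
python3 -m handwheel '0.001 0 -0.006 0 0 0 -1;0.001 0 -0.010 0 0 0 -1;0.001 0 -0.013 0 0 0 -1;0.001 0 -0.016 0 0 0 -1;0.001 0 -0.019 0 0 0 -1;0.001 0 -0.023 0 0 0 -1;0.001 0 -0.03 0 0 0 -1;0.001 0 -0.03 0 0 0 -1' | sed -n 2,4p
python3 - <<'E'
from h import *
state()
d=get_image("wrist");cv2.imwrite("pics/a3.png",d["img"][:,:,::-1])
H,S,V=np.moveaxis(hsv(d),2,0)
for c in blobs((H>20)&(H<33)&(S>140)&(V>120))[:3]: print(c.min(0),c.max(0))
E
```

```text
ee_pos: [0.5342, 0.2261, 0.089]
orientation: [0.974, 0.225, 0.001, -0.0]
ft_force: [-0.0, -0.0, -4.5]
9.35 [0.5342 0.2261 0.089 ] R [[0.899, 0.439, 0.001], [0.439, -0.899, 0.0], [0.001, 0.0, -1.0]] q [0.35 0.56 1.88 0.   0.7  1.46] f [-0.  -0.  -4.5] 0.022723617254841795 99.17864799499512
[187   0] [376 147]
[  0 126] [ 10 167]
```

View pics/a3.png

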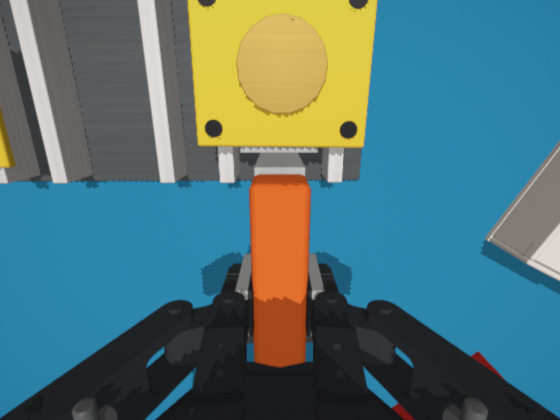

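```bash
python3 - <<'E'
from h import *
s=env.observe();M=np.eye(4);M[:3,:3]=R.from_quat(s["orientation"]).as_matrix();M[:3,3]=s["ee_pos"]
d=get_image("wrist");C=np.linalg.inv(M)@np.array(d["pose"])
y=np.radians(47.15);c,n=np.cos(y),np.sin(y);T=np.eye(4);T[:3,:3]=[[c,n,0],[n,-c,0],[0,0,-1]];T[:3,3]=[.4094,-.2577,.2211]
d["pose"]=T@C
print("check mat",onz(d,[[232,84],[337,84],[327,285],[240,285]],.003).mean(0))
p=np.array([(433.5,77),(440,115),(453,177),(460,208),(469,262)])
w=onz(d,p,.034)*1000;k=np.array([76,36,-36,-76,-148]);A=np.c_[k,np.ones(5)];sol=np.linalg.lstsq(A,w,rcond=None)[0];print(sol.round(3).tolist(),(w-A@sol).round(1).tolist())
# automatic: wood luminance edges along the line through rail midpoints
print("base corners",(onz(d,[(411,281),(341,9)],.004)*1000).round(1).tolist())
P=d["pose"]
# plate on blade
H,S,V=np.moveaxis(hsv(d),2,0)
d=get_image("wrist")
T2=np.array(s["ee_pos"]);zt=T2[2]-.042+.009
q=np.c_[onz(d,[(199,146),(364,146)],zt),[zt,zt]];print("plate rear corners in tool frame",((q-T2)@M[:3,:3]*1000).round(1).tolist())
E
```

```text
check mat [ 0.40224121 -0.27490166]
[[0.376, 0.907], [572.187, -348.461]] [[-0.1, -0.7], [-0.6, 0.4], [0.3, 0.5], [1.4, 0.6], [-1.0, -0.7]]
base corners [[447.1, -480.6], [579.7, -168.7]]
plate rear corners in tool frame [[61.4, -44.9, 33.0], [61.3, 49.2, 33.0]]
```

```bash
python3 -m handwheel '0 0 -0.01 0 0 0 -1;0 0 -0.025 0 0 0 -1;0 0 -0.045 0 0 0 -1;0 0 -0.06 0 0 0 -1;0 0 -0.07 0 0 0 -1' | sed -n 2p
python3 -m handwheel '-0.006 0.009 0 0 0 1 -1;-0.017 0.027 0 0 0 2.9 -1;-0.031 0.05 0 0 0 5.4 -1;-0.047 0.075 0 0 0 8.1 -1;-0.063 0.1 0 0 0 10.8 -1;-0.08 0.127 0 0 0 13.7 -1;-0.097 0.154 0 0 0 16.7 -1;-0.112 0.178 0 0 0 19.3 -1' | sed -n 2,4p
cat >> h.py <<'E'
def onblade():
    "plate on blade: rear corners in tool frame, mm"
    s=env.observe();T=np.array(s["ee_pos"]);M=R.from_quat(s["orientation"]).as_matrix();d=get_image("wrist");H,S,V=np.moveaxis(hsv(d),2,0)
    z=T[2]-.033;c=blobs((H>20)&(H<33)&(S>140)&(V>120),3000)
    if not c: print("no plate");return
    c=c[0];w=np.c_[onz(d,c,z),np.full(len(c),z)];t=(w-T)@M*1000
    b=t[t[:,0]<np.percentile(t[:,0],1)+15];side=t[(t[:,0]>75)&(t[:,0]<85)]
    print("plate rear x",t[:,0].min().round(1),"y",side[:,1].min().round(1),side[:,1].max().round(1),"rear-edge x at left/right",t[(t[:,1]<-25)&(t[:,1]>-35)][:,0].min().round(1),t[(t[:,1]>25)&(t[:,1]<35)][:,0].min().round(1))
E
python3 - <<'E'
from h import *
state();onblade();goto(.477,-.306,.16,-22.9)
E
```

```text
ee_pos: [0.5341, 0.2261, 0.1597]
ee_pos: [0.5099, 0.0145, 0.1576]
orientation: [0.998, 0.057, -0.001, 0.0]
ft_force: [-0.2, -0.1, -3.1]
11.12 [0.5099 0.0145 0.1576] R [[0.994, 0.113, -0.002], [0.113, -0.994, -0.0], [-0.002, -0.0, -1.0]] q [-0.03  0.38  1.99 -0.    0.77  1.43] f [-0.2 -0.1 -3.1] 0.022676810141405424 99.13739562034607
plate rear x 61.8 y -46.1 47.9 rear-edge x at left/right 63.0 61.8
goto (0.477, -0.306, 0.16, -22.9) -> [-0.0676  0.3126 -0.002 ] [ 0.07  0.1  29.26] rows 5.1
```

```bash
python3 -m handwheel '-0.002 0.009 0 0 0 0.9 -1;-0.007 0.031 0 0 0 2.9 -1;-0.013 0.059 0 0 0 5.6 -1;-0.02 0.091 0 0 0 8.5 -1;-0.027 0.122 0 0 0 11.4 -1;-0.034 0.156 0 0 0 14.6 -1;-0.041 0.188 0 0 0 17.6 -1;-0.047 0.215 0 0 0 20.2 -1' | sed -n 2,4p
python3 - <<'E'
from h import *
state();goto(.477,-.306,.13,-22.9)
E
```

```text
ee_pos: [0.489, -0.2035, 0.1579]
orientation: [0.993, -0.119, -0.0, -0.0]
ft_force: [0.0, 0.6, -3.2]
12.18 [ 0.489  -0.2035  0.1579] R [[0.972, -0.235, -0.001], [-0.235, -0.972, 0.0], [-0.001, -0.0, -1.0]] q [-0.45  0.41  1.95 -0.    0.79  1.36] f [ 0.   0.6 -3.2] 0.02260260009745399 99.29875016212463
goto (0.477, -0.306, 0.13, -22.9) -> [0.0124 0.1024 0.0279] [-0.    0.03  9.28] rows 1.7
```

```bash
python3 -m handwheel '0.002 0.012 0 0 0 1.2 -1;0.005 0.037 0.002 0 0 3.4 -1;0.008 0.065 0.006 0 0 5.9 -1;0.011 0.09 0.014 0 0 8.1 -1;0.0125 0.1 0.022 0 0 9.1 -1;0.0125 0.1025 0.028 0 0 9.3 -1;0.0125 0.1025 0.028 0 0 9.3 -1' | sed -n 2,4p
python3 - <<'E'
from h import *
state();onblade();goto(.477,-.306,.073,-22.9)
# kit rail tops as seen by wrist + top images
d=get_image("wrist");cv2.imwrite("pics/k0.png",d["img"][:,:,::-1])
E
```

```text
ee_pos: [0.4777, -0.3039, 0.1297]
orientation: [0.98, -0.197, -0.001, -0.0]
ft_force: [0.1, 0.3, -3.6]
13.05 [ 0.4777 -0.3039  0.1297] R [[0.922, -0.386, -0.001], [-0.386, -0.922, 0.001], [-0.001, -0.0, -1.0]] q [-0.62  0.49  1.89  0.    0.77  1.35] f [ 0.1  0.3 -3.6] 0.022603151978743914 99.27829384803772
plate rear x 60.9 y -43.6 51.6 rear-edge x at left/right 62.6 60.9
goto (0.477, -0.306, 0.073, -22.9) -> [-0.0001  0.0023  0.0571] [-0.02  0.05  0.19] rows 0.9
```

View pics/k0.png

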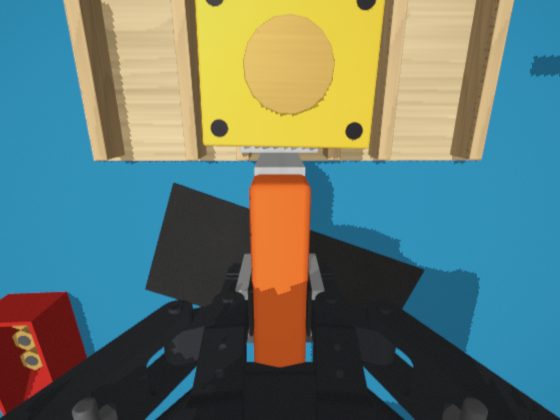

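```bash
python3 - <<'E'
from h import *
s=state();T=np.array(s["ee_pos"]);M=R.from_quat(s["orientation"]).as_matrix();d=get_image("wrist")
q=np.c_[onz(d,[(94,160),(481,160)],.004),[.004,.004]];t=((q-T)@M*1000);print(t.round(1).tolist())
onblade();q=T+M@[(t[:,0].mean()+65)/1000,t[:,1].mean()/1000,0];print("kit centre",q[:2].round(4))
goto(.477,-.306,.073,-22.9)
E
```

```text
13.15 [ 0.4782 -0.304   0.1304] R [[0.922, -0.386, -0.0], [-0.386, -0.922, 0.0], [-0.0, -0.0, -1.0]] q [-0.62  0.49  1.88  0.    0.77  1.35] f [ 0.2 -0.5 -3.6] 0.02250427147569062 99.27714586257935
[[40.1, -164.6, 126.4], [40.0, 179.2, 126.3]]
plate rear x 60.9 y -43.6 51.6 rear-edge x at left/right 62.6 60.9
kit centre [ 0.5723 -0.3513]
goto (0.477, -0.306, 0.073, -22.9) -> [-0.0006  0.0021  0.0576] [ 0.   -0.01  0.18] rows 0.9
```

```bash
python3 -m handwheel '0.001 0.003 0.01 0 0 0 -1;0.002 0.005 0.025 0 0 0 -1;0.002 0.005 0.04 0 0 0 -1;0.002 0.005 0.048 0 0 0 -1;0.002 0.005 0.053 0 0 0 -1;0.002 0.005 0.058 0 0 0 -1;0.002 0.005 0.063 0 0 0 -1;0.002 0.005 0.068 0 0 0 -1' | sed -n 2,4p
python3 -m handwheel '0 0 0.004 0 0 0 -1;0 0 0.006 0 0 0 -1;0 0 0.006 0 0 0 -1' | sed -n 2,4p
python3 - <<'E'
from h import *
s=state()
for z in (.033,):
  pass
T=np.array(s["ee_pos"]);M=R.from_quat(s["orientation"]).as_matrix();d=get_image("wrist");H,S,V=np.moveaxis(hsv(d),2,0)
c=blobs((H>20)&(H<33)&(S>140)&(V>120),3000)[0];w=np.c_[onz(d,c,.040),np.full(len(c),.04)];t=(w-T)@M*1000;sd=t[(t[:,0]>75)&(t[:,0]<85)]
print(t[:,0].min(),sd[:,1].min(),sd[:,1].max())
E
```

```text
ee_pos: [0.4782, -0.3103, 0.0623]
orientation: [0.98, -0.197, 0.0, 0.0]
ft_force: [0.5, 0.3, -2.5]
ee_pos: [0.478, -0.3101, 0.0562]
orientation: [0.98, -0.197, -0.0, -0.0]
ft_force: [-0.1, 0.6, -2.2]
14.62 [ 0.478  -0.3101  0.0562] R [[0.922, -0.387, -0.0], [-0.387, -0.922, 0.0], [-0.0, -0.0, -1.0]] q [-0.63  0.6   1.92  0.    0.62  1.34] f [-0.1  0.6 -2.2] 0.02244075551603499 99.34365749359131
60.710038881771126 -43.118358630739245 51.513734349951584
```

```bash
python3 -m handwheel '-0.01 0 0 0 0 0 -1;-0.03 0 0 0 0 0 -1;-0.06 0 0 0 0 0 -1;-0.095 0 0 0 0 0 -1;-0.125 0 0 0 0 0 -1;-0.125 0 0 0 0 0 -1;-0.125 0 -0.05 0 0 0 -1;-0.125 0 -0.1 0 0 0 -1' | sed -n 2,4p
python3 - <<'E'
from h import *
state()
for n in("top","wrist"):
    d=get_image(n);H,S,V=np.moveaxis(hsv(d),2,0)
    for c in blobs((H>20)&(H<33)&(S>140)&(V>120),300)[:3]:print(n,c.min(0),c.max(0),rect(onz(d,c,.04)))
goto(.5,.0,.18,0)
E
```

```text
ee_pos: [0.3626, -0.2617, 0.1574]
orientation: [0.98, -0.197, -0.0, -0.0]
ft_force: [0.9, -1.6, -3.0]
15.68 [ 0.3626 -0.2617  0.1574] R [[0.922, -0.387, -0.001], [-0.387, -0.922, 0.001], [-0.001, -0.0, -1.0]] q [-0.69  0.31  2.12  0.    0.71  1.28] f [ 0.9 -1.6 -3. ] 0.022670647194552588 99.16711807250977
top [ 86 211] [134 257] [515.3 462.6  98.2  85.8 -64.2]
top [410 160] [453 200] [ 570.  -350.9   96.1   86.2   66.3]
goto (0.5, 0.0, 0.18, 0) -> [ 0.0226 -0.2953 -0.0198] [  0.21  -0.4  -22.76] rows 4.7
```

```bash
python3 -m handwheel '0.023 -0.296 -0.02 0 0 -22.8 -1;0.023 -0.296 -0.02 0 0 -22.8 -1;0.023 -0.296 -0.02 0 0 -22.8 -1;0.023 -0.296 -0.02 0 0 -22.8 -1;0.023 -0.296 -0.02 0 0 -22.8 -1;0.023 -0.296 -0.02 0 0 -22.8 -1' | sed -n 2p
python3 -m handwheel '-0.03 -0.06 0 0 0 -4 -1;-0.185 -0.366 0.02 0 0 -26.1 -1;-0.185 -0.366 0.02 0 0 -26.1 -1;-0.185 -0.366 0.02 0 0 -26.1 -1;-0.185 -0.366 0.02 0 0 -26.1 -1;-0.185 -0.366 0.02 0 0 -26.1 -1;-0.185 -0.366 0.02 0 0 -26.1 -1;-0.185 -0.366 0.02 0 0 -26.1 -1' | sed -n 2p
python3 - <<'E'
from h import *
state();goto(.3146,.3661,.057,26.1)
E
```

```text
ee_pos: [0.4999, 0.005, 0.1759]
ee_pos: [0.3122, 0.3694, 0.1556]
17.52 [0.3122 0.3694 0.1556] R [[0.897, 0.443, -0.0], [0.443, -0.897, -0.0], [-0.0, 0.0, -1.0]] q [0.81 0.35 2.05 0.   0.74 1.92] f [-0.  -1.2 -3.2] 0.022540958156791878 99.79453325271606
goto (0.3146, 0.3661, 0.057, 26.1) -> [0.0007 0.004  0.0986] [0.   0.02 0.2 ] rows 1.6
```

```bash
python3 -m handwheel '0 0.003 0.04 0 0 0.1 -1;0 0.003 0.08 0 0 0.1 -1;0 0.003 0.098 0 0 0.1 -1;0 0.003 0.098 0 0 0.1 -1;0 0.003 0.098 0 0 0.1 -1' | sed -n 2,4p
python3 - <<'E'
from h import *
state();goto(.4233,.4193,.057,26.1)
# where is the front edge of rack/plate relative to tool, seen by wrist
s=env.observe();T=np.array(s["ee_pos"]);M=R.from_quat(s["orientation"]).as_matrix();d=get_image("wrist");H,S,V=np.moveaxis(hsv(d),2,0)
for nm,m,z in(("plate",(H>20)&(H<33)&(S>140)&(V>120),.04),("blade",(S<45)&(V>150),T[2]-.039)):
  for c in blobs(m,300)[:3]:
    w=np.c_[onz(d,c,z),np.full(len(c),z)];t=(w-T)@M*1000;print(nm,c.min(0),c.max(0),t.min(0).round(1),t.max(0).round(1))
E
```

```text
ee_pos: [0.3152, 0.3651, 0.0589]
orientation: [0.974, 0.225, 0.0, -0.0]
ft_force: [-0.6, 0.0, -1.3]
18.15 [0.3152 0.3651 0.0589] R [[0.899, 0.438, 0.0], [0.438, -0.899, 0.0], [0.0, -0.0, -1.0]] q [ 0.8   0.52  2.12 -0.    0.5   1.91] f [-0.6  0.  -1.3] 0.022512594115534745 99.97150897979736
goto (0.4233, 0.4193, 0.057, 26.1) -> [ 0.1209 -0.0013  0.0019] [-0.01 -0.03 -0.11] rows 1.9
blade [235   0] [322 152] [ 57.4 -22.3  39. ] [134.8  23.4  39.1]
blade [254 167] [304 175] [ 43.5 -14.5  39. ] [48.4 16.  39. ]
```

```bash
python3 -m handwheel '0.02 -0.001 0.001 0 0 0 -1;0.045 -0.001 0.001 0 0 0 -1;0.07 -0.001 0.001 0 0 0 -1;0.07 -0.001 0.001 0 0 0 -1' | sed -n 2,4p
cat > chk.py <<'E'
from h import *
s=env.observe();T=np.array(s["ee_pos"]);M=R.from_quat(s["orientation"]).as_matrix();d=get_image("wrist");H,S,V=np.moveaxis(hsv(d),2,0)
for nm,m,z in(("plate",(H>20)&(H<33)&(S>140)&(V>120),.04),("rail",(S<45)&(V>150),.034)):
  for c in blobs(m,150)[:5]:
    w=np.c_[onz(d,c,z),np.full(len(c),z)];t=(w-T)@M*1000;print(nm,c.min(0),c.max(0),t.min(0).round(1),t.max(0).round(1))
E
python3 chk.py; python3 -c "
from h import *
state();goto(.4233,.4193,.057,26.1)"
```

```text
ee_pos: [0.3792, 0.3983, 0.0585]
orientation: [0.974, 0.225, 0.002, -0.001]
ft_force: [0.1, -0.5, -1.7]
plate [181   0] [387  48] [109.  -44.3  18.8] [128.7  50.3  18.9]
rail [237  65] [320 152] [ 59.2 -20.5  24.6] [102.5  21.7  24.8]
rail [418   0] [447  74] [98.3 70.9 24.7] [130.5  80.6  24.8]
rail [198  49] [217  75] [ 97.8 -40.   24.8] [109.7 -30.3  24.9]
rail [340  50] [359  75] [97.8 31.4 24.7] [109.2  41.   24.8]
rail [254 167] [304 175] [ 46.4 -13.2  24.6] [50.9 14.8 24.6]
18.75 [0.3778 0.3973 0.0581] R [[0.899, 0.438, 0.001], [0.438, -0.899, 0.001], [0.001, -0.0, -1.0]] q [ 0.76  0.58  1.97 -0.    0.59  1.87] f [-0.5 -0.2 -2.3] 0.022366039846307757 99.96951341629028
goto (0.4233, 0.4193, 0.057, 26.1) -> [0.0505 0.0002 0.0012] [-0.02 -0.08 -0.09] rows 0.8
```

```bash
python3 -m handwheel '0.02 0.001 0 0 0 0 -1;0.04 0.001 0 0 0 0 -1;0.048 0.001 0 0 0 0 -1;0.048 0.001 0 0 0 0 -1;0.048 0.001 0 0 0 0 -1' | sed -n 2,4p
python3 chk.py
```

```text
ee_pos: [0.4196, 0.4166, 0.0573]
orientation: [0.974, 0.225, -0.0, 0.0]
ft_force: [-0.5, -0.2, -2.7]
plate [178   0] [386 140] [ 66.2 -45.7  17.1] [128.2  49.4  17.2]
rail [406   0] [445 161] [54.5 69.5 23.1] [130.   79.4  23.2]
rail [537  72] [559 160] [ 55.  141.1  23.2] [ 99.  151.   23.2]
rail [201 140] [219 161] [ 54.5 -41.3  23.2] [ 65.7 -31.6  23.2]
rail [333 141] [351 161] [54.5 30.1 23.2] [65.2 39.8 23.2]
rail [254 167] [304 175] [ 46.7 -13.1  23.2] [51.2 14.6 23.2]
```

```bash
python3 -m handwheel '0.004 0 0 0 0 0 -1;0.004 0 -0.006 0 0 0 -1;0.004 0 -0.010 0 0 0 -1;0.004 0 -0.013 0 0 0 -1;0.004 0 -0.016 0 0 0 -1;0.004 0 -0.019 0 0 0 -1;0.004 0 -0.024 0 0 0 -1;0.004 0 -0.034 0 0 0 -1' | sed -n 2,4p
python3 -m handwheel '0 0 -0.015 0 0 0 -1;0 0 -0.035 0 0 0 -1;0 0 -0.055 0 0 0 -1;0 0 -0.068 0 0 0 -1;0 0 -0.072 0 0 0 -1' | sed -n 2,4p
python3 -c "
from h import *
state();onblade();goto(.5,.1,.16,0)"
```

```text
ee_pos: [0.4239, 0.4188, 0.0915]
orientation: [0.974, 0.225, -0.0, 0.0]
ft_force: [-0.4, -0.2, -4.2]
ee_pos: [0.4245, 0.4193, 0.1645]
orientation: [0.974, 0.225, 0.001, -0.0]
ft_force: [-0.5, 1.5, -4.7]
21.05 [0.4245 0.4193 0.1645] R [[0.899, 0.439, 0.001], [0.439, -0.899, 0.001], [0.001, -0.0, -1.0]] q [0.73 0.48 1.79 0.   0.87 1.84] f [-0.5  1.5 -4.7] 0.022646802027126968 99.83428716659546
plate rear x 60.9 y -45.3 48.7 rear-edge x at left/right 61.5 60.9
goto (0.5, 0.1, 0.16, 0) -> [-0.0722  0.32    0.0041] [-0.03 -0.06 26.03] rows 5.2
```

```bash
python3 -m handwheel '-0.002 0.01 0 0 0 0.8 -1;-0.007 0.032 0 0 0 2.6 -1;-0.014 0.061 0 0 0 4.9 -1;-0.021 0.093 0 0 0 7.5 -1;-0.028 0.125 0 0 0 10.1 -1;-0.035 0.157 0 0 0 12.7 -1;-0.043 0.191 0 0 0 15.5 -1;-0.05 0.222 0 0 0 18 -1' | sed -n 2,4p
python3 -c "
from h import *
state();onblade();goto(.5205,-.206,.16,-22.9)"
```

```text
ee_pos: [0.4763, 0.1949, 0.1629]
orientation: [0.998, 0.068, -0.001, 0.0]
ft_force: [0.0, 0.2, -3.7]
22.1 [0.4763 0.1949 0.1629] R [[0.991, 0.136, -0.001], [0.136, -0.991, -0.001], [-0.001, 0.0, -1.0]] q [ 0.33  0.38  1.97 -0.    0.79  1.76] f [ 0.   0.2 -3.7] 0.022506392269350698 99.7396981716156
plate rear x 61.8 y -46.0 48.3 rear-edge x at left/right 61.8 61.8
goto (0.5205, -0.206, 0.16, -22.9) -> [-0.0098  0.4004  0.0034] [ 0.11  0.06 30.58] rows 6.4
```

```bash
python3 -m handwheel '0 0.008 0 0 0 0.6 -1;-0.001 0.028 0 0 0 2.1 -1;-0.001 0.052 0 0 0 4 -1;-0.002 0.08 0 0 0 6.1 -1;-0.003 0.112 0 0 0 8.6 -1;-0.004 0.144 0 0 0 11 -1;-0.004 0.176 0 0 0 13.5 -1;-0.005 0.206 0 0 0 15.8 -1' | sed -n 2,4p
python3 -c "
from h import *
state();onblade();goto(.5205,-.206,.13,-22.9)"
```

```text
ee_pos: [0.5002, -0.0083, 0.1631]
orientation: [0.998, -0.069, -0.0, 0.0]
ft_force: [0.9, -0.2, -4.8]
23.15 [ 0.5002 -0.0083  0.1631] R [[0.991, -0.137, -0.0], [-0.137, -0.991, 0.0], [-0.0, 0.0, -1.0]] q [-0.08  0.36  2.   -0.    0.77  1.63] f [ 0.9 -0.2 -4.8] 0.022791508671949998 99.71944212913513
plate rear x 61.4 y -41.7 52.4 rear-edge x at left/right 63.1 61.4
goto (0.5205, -0.206, 0.13, -22.9) -> [0.0467 0.1904 0.0333] [ 0.05 -0.02 14.9 ] rows 3.2
```

```bash
python3 -m handwheel '0.002 0.008 0 0 0 0.6 -1;0.007 0.027 0 0 0 2.1 -1;0.013 0.053 0 0 0 4.2 -1;0.02 0.082 0 0 0 6.4 -1;0.027 0.11 0 0 0 8.7 -1;0.034 0.139 0 0 0 11 -1;0.04 0.163 0 0 0 12.9 -1;0.044 0.18 0 0 0 14.2 -1' | sed -n 2,4p
python3 -m handwheel '0 0.01 0.008 0 0 0.5 -1;0 0.012 0.02 0 0 0.7 -1;0 0.012 0.03 0 0 0.7 -1;0 0.012 0.033 0 0 0.7 -1;0 0.012 0.033 0 0 0.7 -1' | sed -n 2,4p
python3 - <<'E'
from h import *
s=state();onblade();goto(.5205,-.206,.13,-22.9)
T=np.array(s["ee_pos"]);M=R.from_quat(s["orientation"]).as_matrix();d=get_image("wrist");H,S,V=np.moveaxis(hsv(d),2,0)
for c in blobs((H>12)&(H<30)&(S>40)&(S<139)&(V>80),300)[:4]:
    w=np.c_[onz(d,c,.004),np.full(len(c),.004)];t=(w-T)@M*1000;print(c.min(0),c.max(0),t.min(0).round(1),t.max(0).round(1))
d=get_image("wrist");cv2.imwrite("pics/k1.png",d["img"][:,:,::-1])
print("kit centre predicted in tool",((np.array([.5725,-.3508,0])-T)@M*1000).round(1),"bay+112",((np.array([.5725+.389*.112,-.3508+.921*.112,0])-T)@M*1000).round(1))
E
```

```text
ee_pos: [0.5198, -0.192, 0.1631]
orientation: [0.982, -0.191, -0.0, -0.0]
ft_force: [-0.1, 0.8, -5.1]
ee_pos: [0.5153, -0.2021, 0.13]
orientation: [0.981, -0.196, -0.0, -0.0]
ft_force: [-0.2, -0.3, -3.9]
24.82 [ 0.5153 -0.2021  0.13  ] R [[0.923, -0.385, -0.0], [-0.385, -0.923, 0.0], [-0.001, -0.0, -1.0]] q [-0.43  0.47  1.91  0.    0.75  1.54] f [-0.2 -0.3 -3.9] 0.022961219835271857 99.75717902183533
plate rear x 60.9 y -38.0 124.9 rear-edge x at left/right 63.7 62.0
goto (0.5205, -0.206, 0.13, -22.9) -> [0.0061 0.0016 0.0003] [-0.    0.    0.27] rows 0.1
[298   0] [559 155] [ 44.7  16.6 125.9] [162.1 247.3 126. ]
[255  14] [329 105] [ 86.5 -19.6 125.9] [152.9  40.9 126. ]
kit centre predicted in tool [110.1 115.3 130. ] bay+112 [110.6   3.3 130. ]
```

```bash
python3 - <<'E'
from h import *
s=env.observe();T=np.array(s["ee_pos"]);M=R.from_quat(s["orientation"]).as_matrix();d=get_image("wrist");H,S,V=np.moveaxis(hsv(d),2,0)
def tf(px,z):
    px=np.atleast_2d(px);w=np.c_[onz(d,px,z),np.full(len(px),z)];return ((w-T)@M*1000).round(1).tolist()
c=[c for c in blobs((H>12)&(H<30)&(S>40)&(S<150)&(V>80),300) if c.min(0)[0]>240 and c.max(0)[0]<345]
print("disc",[tf(cv2.minEnclosingCircle(k.astype(np.float32))[0],T[2]-.032) for k in c])
for r in (60,100,130,150,156):
    row=[(int(H[r,x]),int(S[r,x]),int(V[r,x])) for x in range(100,560)]
    lab=''.join('b' if h>90 and s_>120 else 'y' if 20<h<33 and s_>150 else 'w' if 8<h<30 and s_>30 and v>60 else 'g' for h,s_,v in row)
    out=[];st=0
    for i in range(1,len(lab)+1):
        if i==len(lab) or lab[i]!=lab[st]:
            if i-st>2:out.append((lab[st],100+st,100+i-1))
            st=i
    print(r,out)
E
```

```text
disc [[[105.5, 9.9, 32.1]]]
60 [('b', 100, 207), ('y', 209, 253), ('w', 254, 343), ('y', 344, 417), ('w', 418, 484), ('y', 485, 516), ('w', 517, 559)]
100 [('b', 100, 208), ('y', 211, 269), ('w', 270, 326), ('y', 327, 431), ('w', 432, 456), ('y', 457, 507), ('w', 508, 559)]
130 [('b', 100, 209), ('y', 212, 220), ('g', 222, 234), ('y', 236, 354), ('g', 355, 370), ('y', 371, 378), ('w', 379, 448), ('y', 449, 499), ('w', 500, 559)]
150 [('b', 100, 213), ('w', 215, 240), ('g', 241, 317), ('w', 318, 559)]
156 [('b', 100, 215), ('g', 216, 241), ('b', 242, 245), ('b', 247, 250), ('g', 254, 301), ('b', 317, 321), ('g', 322, 324), ('b', 327, 332), ('b', 334, 337), ('g', 347, 352), ('b', 353, 356), ('b', 366, 376), ('b', 378, 381), ('g', 382, 451), ('b', 454, 463), ('g', 464, 495), ('b', 496, 506), ('g', 507, 539), ('g', 541, 559)]
```

```bash
python3 -m handwheel '0.003 -0.001 0.01 0 0 0.2 -1;0.007 -0.0015 0.025 0 0 0.2 -1;0.007 -0.0015 0.04 0 0 0.2 -1;0.007 -0.0015 0.048 0 0 0.2 -1;0.007 -0.0015 0.053 0 0 0.2 -1;0.007 -0.0015 0.058 0 0 0.2 -1;0.007 -0.0015 0.063 0 0 0.2 -1;0.007 -0.0015 0.068 0 0 0.2 -1' | sed -n 2,4p
python3 -m handwheel '0 0 0.004 0 0 0 -1;0 0 0.006 0 0 0 -1;0 0 0.006 0 0 0 -1' | sed -n 2,4p
python3 - <<'E'
from h import *
s=state();print("bay+112",((np.array([.5725+.389*.112,-.3508+.921*.112,0])-s["ee_pos"])@R.from_quat(s["orientation"]).as_matrix()*1000).round(1))
E
```

```text
ee_pos: [0.5227, -0.204, 0.0623]
orientation: [0.98, -0.198, 0.0, 0.0]
ft_force: [0.0, -0.2, -1.9]
ee_pos: [0.5224, -0.2038, 0.0562]
orientation: [0.98, -0.198, -0.0, -0.0]
ft_force: [1.0, -0.7, -2.7]
26.4 [ 0.5224 -0.2038  0.0562] R [[0.921, -0.389, -0.0], [-0.389, -0.921, 0.0], [-0.0, -0.0, -1.0]] q [-0.43  0.59  1.94  0.    0.6   1.54] f [ 1.  -0.7 -2.7] 0.022596196486485105 99.80364561080933
bay+112 [103.4   4.   56.2]
```

Set down; retreat and verify both plates.

```bash
python3 -m handwheel '-0.01 0 0 0 0 0 -1;-0.03 0 0 0 0 0 -1;-0.06 0 0 0 0 0 -1;-0.095 0 0 0 0 0 -1;-0.125 0 0 0 0 0 -1;-0.125 0 0 0 0 0 -1;-0.125 0 -0.05 0 0 0 -1;-0.125 0 -0.1 0 0 0 -1' | sed -n 2,4p
python3 - <<'E'
from h import *
state()
for n in("top","side"):
    d=get_image(n);H,S,V=np.moveaxis(hsv(d),2,0)
    for c in blobs((H>20)&(H<33)&(S>140)&(V>120),300)[:3]:
        r=rect(onz(d,c,.04));p=np.array(r[:2])-([572.5-2,-350.8-1] if n=="top" else [572.5-2,-358.3]);print(n,r,"kit frame",(p@np.array([[.921,.389],[-.389,.921]])).round(1))
# lifter home: mat dir 47, origin of lifter -54 along mat axis
goto(.365,-.313,.16,47)
E
```

```text
ee_pos: [0.4071, -0.1552, 0.1575]
orientation: [0.98, -0.198, -0.0, -0.0]
ft_force: [1.4, -1.1, -2.2]
27.4 [ 0.4071 -0.1552  0.1575] R [[0.921, -0.389, -0.001], [-0.389, -0.921, 0.0], [-0.001, -0.0, -1.0]] q [-0.43  0.29  2.15 -0.    0.7   1.54] f [ 1.4 -1.1 -2.2] 0.022741296965868688 99.73208785057068
top [ 623.3 -223.8   83.7   39.5  -25.9] kit frame [ -1.2 138.4]
side [ 568.3 -358.9   99.2   85.9   66.4] kit frame [-1.8 -1.4]
side [ 610.5 -258.8   98.    86.7   65.6] kit frame [ -1.9 107.2]
goto (0.365, -0.313, 0.16, 47) -> [0.0194 0.1617 0.0009] [  0.29  -0.38 -69.86] rows 6.5
```

```bash
python3 -m handwheel '0.02 0.162 0 0 0 -69.9 -1;0.02 0.162 0 0 0 -69.9 -1;0.02 0.162 0 0 0 -69.9 -1;0.02 0.162 0 0 0 -69.9 -1;0.02 0.162 0 0 0 -69.9 -1;0.02 0.162 0 0 0 -69.9 -1;0.02 0.162 0 0 0 -69.9 -1;0.02 0.162 0 0 0 -69.9 -1' | sed -n 2,4p
python3 -m handwheel '0 0 0.04 0 0 0 -1;0 0 0.08 0 0 0 -1;0 0 0.095 0 0 0 -1;0 0 0.1 0 0 0 -1;0 0 0.1 0 0 0 -1' | sed -n 2,4p
python3 - <<'E'
from h import *
state();goto(.3655,-.3126,.046,46.9)
E
```

```text
ee_pos: [0.3626, -0.3123, 0.1558]
orientation: [0.917, 0.399, -0.0, -0.0]
ft_force: [0.4, -0.0, -2.4]
ee_pos: [0.3631, -0.3127, 0.0569]
orientation: [0.917, 0.399, 0.0, 0.0]
ft_force: [-0.1, 0.8, -2.1]
29.12 [ 0.3631 -0.3127  0.0569] R [[0.682, 0.731, 0.001], [0.731, -0.682, -0.001], [-0.0, 0.001, -1.0]] q [-0.77  0.52  2.13  0.    0.49 -0.02] f [-0.1  0.8 -2.1] 0.022474326846772804 99.86751794815063
goto (0.3655, -0.3126, 0.046, 46.9) -> [0.0017 0.0017 0.0109] [0.04 0.   0.08] rows 0.2
```

```bash
python3 -m handwheel '0.001 0.002 0.005 0 0 0 -1;0.001 0.002 0.009 0 0 0 -1;0.001 0.002 0.011 0 0 0 -1;0.001 0.002 0.012 0 0 0 -1;0.001 0.002 0.012 0 0 0 -1' | sed -n 2,4p
python3 -m handwheel '0 0 0 0 0 0 1;0 0 0 0 0 0 1;0 0 0 0 0 0 1;0 0 0 0 0 0 1;0 0 0 0 0 0 1;0 0 0 0 0 0 1' | sed -n 2,6p
python3 -m handwheel '0 0 -0.06 0 0 0 1;0 0 -0.12 0 0 0 1;0 0 -0.15 0 0 0 1;0 0 -0.15 0 0 0 1' | sed -n 2p
python3 - <<'E'
from h import *
state()
for n in("wrist","top"):
    d=get_image(n);H,S,V=np.moveaxis(hsv(d),2,0)
    for nm,m,z in(("blade",(S<45)&(V>150),.006),("mat",(V<60)&(S<120),.003),("cup",((H<8)|(H>174))&(S>170)&(V>60),.047),("tray",(S<45)&(V>150),.045)):
        for c in blobs(m,300)[:4]:
            r=rect(onz(d,c,z))
            if 80<r[2]<300 and c.min()>0: print(n,nm,c.mean(0).round(),r)
E
```

```text
ee_pos: [0.3649, -0.313, 0.0452]
orientation: [0.917, 0.399, 0.0, 0.0]
ft_force: [-4.0, 4.5, 23.1]
ee_pos: [0.3648, -0.3129, 0.0443]
orientation: [0.917, 0.399, -0.0, -0.0]
ft_force: [0.1, -0.4, 0.6]
grip_width: 0.0855
finger_force: 0.0
ee_pos: [0.3659, -0.3139, 0.1966]
31.0 [ 0.3659 -0.3139  0.1966] R [[0.682, 0.732, 0.003], [0.732, -0.682, -0.003], [-0.0, 0.005, -1.0]] q [-0.77  0.29  2.01 -0.    0.83 -0.02] f [-0.4 -0.1 -0.3] 0.08582506947347068 0.0
wrist blade [277.  85.] [ 435.  -238.2   92.4   45.9   47. ]
wrist blade [548. 302.] [ 514.3 -670.3  165.7   12.9   68.9]
wrist mat [276. 123.] [ 400.7 -274.9  255.3  116.8   46.9]
wrist tray [277.  85.] [ 433.3 -240.4   81.6   40.6   47. ]
wrist tray [548. 302.] [ 503.3 -621.7  146.3   11.4   68.9]
top blade [286. 174.] [ 6.362e+02  1.270e+01  1.667e+02  1.156e+02 -6.000e-01]
top mat [525. 182.] [ 555.  -611.7  222.9   37.3  -53.1]
top cup [302. 246.] [419.   -9.2 131.6  58.9 -20.2]
top tray [286. 174.] [ 6.235e+02  1.450e+01  1.606e+02  1.114e+02 -6.000e-01]
```

```bash
python3 - <<'E'
from h import *
goto(.47,-.03,.25,140)
C=R.from_euler('z',90,degrees=True)
for q1 in(0,.3):
  for a in(2.2,2.4):
    for th in(0,60,85):
      t=np.radians(th);z=np.array([0,-np.sin(t),-np.cos(t)]);x=np.array([0,np.cos(t),-np.sin(t)]);
      Rd=np.c_[x,np.cross(z,x),z]
      for e in(1,-1):
        Re=Rd@np.diag([e,e,1])
        B=(R.from_euler('z',q1)*R.from_euler('y',a)).inv()*R.from_matrix(Re)*C.inv()
        print(q1,a,th,e,B.as_euler('ZYZ').round(2))
E
```

```text
goto (0.47, -0.03, 0.25, 140) -> [ 0.2787 -0.1157 -0.0559] [ 1.000e-02  1.000e-02 -9.297e+01] rows 8.7
0 2.2 0 1 [-0.    0.94  0.  ]
0 2.2 0 -1 [ 0.    0.94 -3.14]
0 2.2 60 1 [-1.13  1.27  0.56]
0 2.2 60 -1 [-1.13  1.27 -2.58]
0 2.2 85 1 [-1.5   1.52  0.63]
0 2.2 85 -1 [-1.5   1.52 -2.51]
0 2.4 0 1 [0.   0.74 0.  ]
0 2.4 0 -1 [ 0.    0.74 -3.14]
0 2.4 60 1 [-1.2   1.19  0.76]
0 2.4 60 -1 [-1.2   1.19 -2.38]
0 2.4 85 1 [-1.51  1.51  0.83]
0 2.4 85 -1 [-1.51  1.51 -2.31]
0.3 2.2 0 1 [0.   0.94 0.3 ]
0.3 2.2 0 -1 [ 0.    0.94 -2.84]
0.3 2.2 60 1 [-0.98  1.48  0.68]
0.3 2.2 60 -1 [-0.98  1.48 -2.46]
0.3 2.2 85 1 [-1.32  1.76  0.67]
0.3 2.2 85 -1 [-1.32  1.76 -2.48]
0.3 2.4 0 1 [0.   0.74 0.3 ]
0.3 2.4 0 -1 [ 0.    0.74 -2.84]
0.3 2.4 60 1 [-1.    1.37  0.85]
0.3 2.4 60 -1 [-1.    1.37 -2.29]
0.3 2.4 85 1 [-1.29  1.71  0.86]
0.3 2.4 85 -1 [-1.29  1.71 -2.28]
```

```bash
python3 -m handwheel '0.2787 -0.1157 -0.056 0 0 -93 1;0.2787 -0.1157 -0.056 0 0 -93 1;0.2787 -0.1157 -0.056 0 0 -93 1;0.2787 -0.1157 -0.056 0 0 -93 1;0.2787 -0.1157 -0.056 0 0 -93 1;0.2787 -0.1157 -0.056 0 0 -93 1;0.2787 -0.1157 -0.056 0 0 -93 1;0.2787 -0.1157 -0.056 0 0 -93 1' | sed -n 2p
python3 -m handwheel '0 0 0 0 0 -10 1;0 0 0 0 0 -20 1;0 0 0 0 0 -20 1' | sed -n 2p
python3 - <<'E'
from h import *
state()
for n in("wrist","top"):
    d=get_image(n);H,S,V=np.moveaxis(hsv(d),2,0)
    for nm,m,z in(("cup",((H<8)|(H>174))&(S>170)&(V>60),.048),("tray",(S<45)&(V>150),.045),("nuts",(H>14)&(H<32)&(S>70)&(V>90),.02)):
        for c in blobs(m,40)[:8]:
            r=rect(onz(d,c,z))
            if (nm=="nuts" and 10<r[2]<45 and abs(r[1])<150 or 50<r[2]<200 and c.min()>0): print(n,nm,c.mean(0).round(),c.min(0),c.max(0),r)
goto(.4406,-.0171,.12,159.8)
E
```

```text
ee_pos: [0.4694, -0.0297, 0.2487]
ee_pos: [0.4695, -0.0301, 0.249]
32.48 [ 0.4695 -0.0301  0.249 ] R [[-0.89, 0.455, -0.002], [0.455, 0.89, 0.0], [0.002, -0.001, -1.0]] q [-0.13  0.21  1.97 -0.    0.97 -1.23] f [-0.3 -0.8 -0.4] 0.08491418821287668 0.0
wrist cup [276. 134.] [241  71] [307 197] [421.6 -10.2 131.5  60.  -20.2]
wrist tray [363. 271.] [303 209] [423 333] [628.9  12.9 150.2 109.7  -0.7]
wrist tray [132. 222.] [ 97 199] [168 245] [ 431.5 -212.8   82.7   41.4   46.9]
wrist tray [529. 202.] [496 172] [559 232] [628.2 226.  115.4  10.3  26.1]
wrist nuts [211. 325.] [175 283] [239 366] [ 618.2 -231.6  145.8   96.3  -22.7]
wrist nuts [289. 152.] [278 121] [300 183] [446.8  -4.9  75.5  21.  -20.2]
wrist nuts [268. 155.] [257 124] [279 185] [437.6 -29.6  74.6  21.2 -20.1]
top cup [ 14. 291.] [  3 277] [ 23 304] [398.8 689.1  63.6  40.9  -8.3]
top tray [191. 190.] [162 160] [220 215] [614.2 257.9 130.  101.1  26.3]
top tray [271. 175.] [261 145] [280 206] [624.4  50.7 161.7  41.8  -0.7]
top tray [480. 195.] [460 167] [495 226] [ 515.8 -447.6  135.7   87.5  -22.6]
top tray [ 97. 242.] [ 84 220] [111 262] [498.4 494.4 126.3  16.5  26.9]
top tray [122. 226.] [109 205] [136 247] [530.5 431.1 127.2  15.8  26.3]
top tray [136. 218.] [123 197] [150 238] [548.  395.5 126.9  15.9  26.2]
top nuts [212.  56.] [199  43] [224  70] [994.8 181.4  87.3  67.1  12.9]
top nuts [319.  53.] [307  40] [331  67] [ 971.3 -116.7   84.8   67.    -6.7]
top nuts [252.  59.] [239  46] [263  73] [972.7  73.5  84.3  66.9  -5.4]
top nuts [282.  49.] [270  36] [294  63] [994.7 -15.4  85.   67.2  -6.1]
top nuts [482. 200.] [476 176] [489 224] [ 511.5 -479.2  131.7   17.8  -19.6]
top nuts [373. 188.] [359 183] [386 197] [ 570.4 -208.    72.7   31.7   67.7]
top nuts [461. 192.] [449 169] [473 222] [ 530.6 -440.   148.5   30.6   12.2]
goto (0.4406, -0.0171, 0.12, 159.8) -> [ 0.0317 -0.0017  0.1295] [-0.03 -0.09 -7.07] rows 2.1
```

```bash
python3 -m handwheel '0.033 -0.0015 0.06 0 0 -7 1;0.033 -0.0015 0.12 0 0 -7 1;0.033 -0.0015 0.16 0 0 -7 1;0.033 -0.0015 0.16 0 0 -7 1' 60 | sed -n 2p
python3 - <<'E'
from h import *
state()
goto(.4385,-.0164,.012,159.8)
E
```

```text
ee_pos: [0.4377, -0.0162, 0.0881]
33.08 [ 0.4377 -0.0162  0.0881] R [[-0.939, 0.345, -0.006], [0.345, 0.939, 0.001], [0.006, -0.002, -1.0]] q [-0.11  0.42  2.2  -0.    0.53 -1.32] f [ 0.6 -0.3  0.2] 0.08523280619828427 0.0
goto (0.4385, -0.0164, 0.012, 159.8) -> [-0.0012  0.0002  0.0761] [-0.09 -0.34  0.02] rows 1.2
```

```bash
python3 -m handwheel '0 0 0.03 0 0 0 1;0 0 0.06 0 0 0 1;0 0 0.076 0 0 0 1;0 0 0.076 0 0 0 1;0 0 0.076 0 0 0 1' 60 | sed -n 2,4p
python3 -m handwheel '0 0 0 0 0 0 -1;0 0 0 0 0 0 -1;0 0 0 0 0 0 -1;0 0 0 0 0 0 -1;0 0 0 0 0 0 -1' 60 | sed -n 2,6p
python3 -m handwheel '0 0 -0.015 0 0 0 -1;0 0 -0.04 0 0 0 -1;0 0 -0.09 0 0 0 -1;0 0 -0.15 0 0 0 -1;0 0 -0.15 0 0 0 -1;0 0 -0.15 0 0 0 -1' 60 | sed -n 2,6p
python3 - <<'E'
from h import *
s=state();goto(.52,.1,.25,90)
T=np.array(s["ee_pos"]);M=R.from_quat(s["orientation"]).as_matrix();d=get_image("wrist");H,S,V=np.moveaxis(hsv(d),2,0)
z=T[2]-.011+.047
for nm,m in(("cup",((H<8)|(H>174))&(S>170)&(V>60)),("nuts",(H>14)&(H<32)&(S>70)&(V>90))):
  for c in blobs(m,100)[:4]:
    zz=z if nm=="cup" else z-.03;w=np.c_[onz(d,c,zz),np.full(len(c),zz)];t=(w-T)@M*1000
    if abs(t[:,1].mean())<60:print(nm,c.min(0),c.max(0),t.min(0).round(1),t.max(0).round(1))
E
```

```text
ee_pos: [0.4411, -0.0166, 0.0157]
orientation: [0.174, 0.985, 0.0, 0.001]
ft_force: [0.2, -0.8, 0.1]
ee_pos: [0.4407, -0.0166, 0.0154]
orientation: [0.174, 0.985, 0.0, 0.001]
ft_force: [-2.3, -0.1, 20.6]
grip_width: 0.0615
finger_force: 60.4
ee_pos: [0.4398, -0.0165, 0.1644]
orientation: [0.174, 0.985, 0.0, 0.0]
ft_force: [-0.9, -0.1, -3.4]
grip_width: 0.0611
finger_force: 71.5
35.08 [ 0.4398 -0.0165  0.1644] R [[-0.94, 0.343, 0.001], [0.343, 0.94, -0.0], [-0.001, 0.0, -1.0]] q [-0.11  0.29  2.13  0.    0.73 -1.33] f [-0.9 -0.1 -3.4] 0.06109834486131842 71.46064639091492
goto (0.52, 0.1, 0.25, 90) -> [-0.0355  0.1369 -0.0855] [3.000e-02 2.000e-02 6.997e+01] rows 6.5
cup [190  86] [369 372] [-32.6 -30.  -36. ] [ 85.9  29.7 -36. ]
nuts [228 189] [274 325] [-31.6 -24.7  -6. ] [44.  -3.1 -6. ]
nuts [282 189] [326 325] [-31.6   1.1  -6. ] [44.  22.2 -6. ]
```

```bash
python3 - <<'E'
from h import *
goto(.6,-.1,.2,90)
E
```

```text
goto (0.6, -0.1, 0.2, 90) -> [-0.1796 -0.0235 -0.0365] [-5.000e-02 -4.000e-02  6.997e+01] rows 6.5
```

```bash
python3 -m handwheel '-0.02 -0.003 -0.01 0 0 7 -1;-0.05 -0.007 -0.02 0 0 17 -1;-0.08 -0.011 -0.03 0 0 27 -1;-0.11 -0.015 -0.036 0 0 37 -1;-0.14 -0.02 -0.036 0 0 47 -1;-0.165 -0.022 -0.036 0 0 57 -1;-0.18 -0.0235 -0.036 0 0 65 -1;-0.18 -0.0235 -0.036 0 0 70 -1' | sed -n 2,6p
python3 - <<'E'
from h import *
state()
for n in("wrist","top"):
    d=get_image(n);H,S,V=np.moveaxis(hsv(d),2,0)
    for c in blobs((S<45)&(V>150),300)[:6]:
        r=rect(onz(d,c,.045))
        if abs(r[1])<120 and 400<r[0]<800:print(n,"tray",c.mean(0).round(),c.min(0),c.max(0),r)
goto(.629,-.098,.0765,90)
E
```

```text
ee_pos: [0.601, -0.1005, 0.1978]
orientation: [0.709, 0.705, -0.001, -0.001]
ft_force: [0.3, -0.2, -3.4]
grip_width: 0.0614
finger_force: 71.4
36.12 [ 0.601  -0.1005  0.1978] R [[0.005, 1.0, -0.003], [1.0, -0.005, 0.001], [0.001, -0.003, -1.0]] q [-0.22  0.46  1.73 -0.    0.96 -0.21] f [ 0.3 -0.2 -3.4] 0.06139974818742568 71.44125938415527
wrist tray [323.  55.] [226   0] [403 136] [630.7  12.6 149.9 110.3  -1.1]
top tray [286. 164.] [261 143] [308 192] [638.1  14.7 133.6 113.6  -0.8]
goto (0.629, -0.098, 0.0765, 90) -> [0.0021 0.0293 0.1214] [-0.21 -0.04 -0.11] rows 2.0
```

```bash
python3 -m handwheel '0.001 0.015 0.03 0 0 0 -1;0.002 0.03 0.06 0 0 0 -1;0.002 0.03 0.09 0 0 0 -1;0.002 0.03 0.12 0 0 0 -1;0.002 0.03 0.12 0 0 0 -1;0.002 0.03 0.12 0 0 0 -1' | sed -n 2,4p
python3 -m handwheel '-0.003 0 -0.009 0 -6 0 -1;-0.004 0 -0.018 0 -12 0 -1;-0.005 0 -0.026 0 -18 0 -1;-0.005 0 -0.034 0 -24 0 -1' | sed -n 2,4p
python3 -c "
from h import *
state()"
```

```text
ee_pos: [0.6312, -0.0982, 0.0807]
orientation: [0.707, 0.707, -0.0, -0.0]
ft_force: [0.5, -0.0, -2.7]
ee_pos: [0.6322, -0.1033, 0.1168]
orientation: [0.692, 0.691, -0.147, 0.15]
ft_force: [-1.0, 0.1, -3.5]
37.48 [ 0.6322 -0.1033  0.1168] R [[0.002, 1.0, 0.003], [0.912, -0.0, -0.41], [-0.41, 0.004, -0.912]] q [ 0.03  0.63  1.76 -0.57  0.86  0.43] f [-1.   0.1 -3.5] 0.06106088062095066 71.3431441783905
```

```bash
python3 -m handwheel '-0.0017 0 -0.007 0 -6 0 -1;-0.0023 0 -0.014 0 -12 0 -1;-0.0017 0 -0.021 0 -18 0 -1;0 0 -0.0274 0 -24 0 -1' | sed -n 2,4p
python3 -m handwheel '0 0 -0.0067 0 -6 0 -1;0.0015 0 -0.0135 0 -12 0 -1;0.004 0 -0.02 0 -18 0 -1;0.0075 0 -0.0266 0 -24 0 -1;0.012 0 -0.033 0 -30 0 -1;0.018 0 -0.039 0 -36 0 -1;0.018 0 -0.039 0 -36 0 -1;0.018 0 -0.039 0 -36 0 -1' | sed -n 2,4p
python3 - <<'E'
from h import *
state()
d=get_image("side");cv2.imwrite("pics/p1.png",d["img"][:,:,::-1]);H,S,V=np.moveaxis(hsv(d),2,0)
for c in blobs((H>14)&(H<32)&(S>80)&(V>80),15):
    m=c.mean(0)
    if 300<m[0]<400 and 150<m[1]<260: print("brass side",m.round(),len(c),cv2.contourArea(c),(onz(d,m,.012)*1000).round())
E
```

```text
ee_pos: [0.6323, -0.0915, 0.1415]
orientation: [0.646, 0.645, -0.287, 0.29]
ft_force: [-0.3, -0.0, -3.3]
ee_pos: [0.6317, -0.0511, 0.1529]
orientation: [0.527, 0.526, -0.472, 0.473]
ft_force: [0.3, 0.0, -0.8]
38.98 [ 0.6317 -0.0511  0.1529] R [[0.002, 1.0, -0.0], [0.107, -0.001, -0.994], [-0.994, 0.002, -0.107]] q [ 0.42  1.08  1.57 -1.14  1.67  1.13] f [ 0.3  0.  -0.8] 0.06115071874986325 71.89879417419434
brass side [324. 207.] 54 109.0 [[617.  26.]]
brass side [327. 198.] 23 36.5 [[647.  49.]]
```

```bash
python3 -m handwheel '0 0 0 0 -4 0 -1;-0.002 0 0 0 -4 0 -1;0 0 0 0 -4 0 -1;-0.002 0 0 0 -4 0 -1;0 0 0 0 -4 0 -1;0 0 0 0 -4 0 -1;-0.01 0 0 0 -4 0 -1;-0.03 0 0 0 -4 0 -1' | sed -n 2,4p
python3 - <<'E'
from h import *
state()
d=get_image("side");cv2.imwrite("pics/p2.png",cv2.resize(d["img"][130:260,260:430,::-1],None,fx=4.5,fy=4.5))
E
```

```text
ee_pos: [0.631, -0.0543, 0.1825]
orientation: [0.508, 0.509, -0.492, 0.491]
ft_force: [0.5, -0.1, -1.3]
40.02 [ 0.631  -0.0543  0.1825] R [[-0.001, 1.0, -0.0], [0.034, -0.0, -0.999], [-0.999, -0.001, -0.034]] q [ 0.42  1.07  1.58 -1.18  1.73  1.12] f [ 0.5 -0.1 -1.3] 0.060998167799541744 71.87402129173279
```

View pics/p2.png

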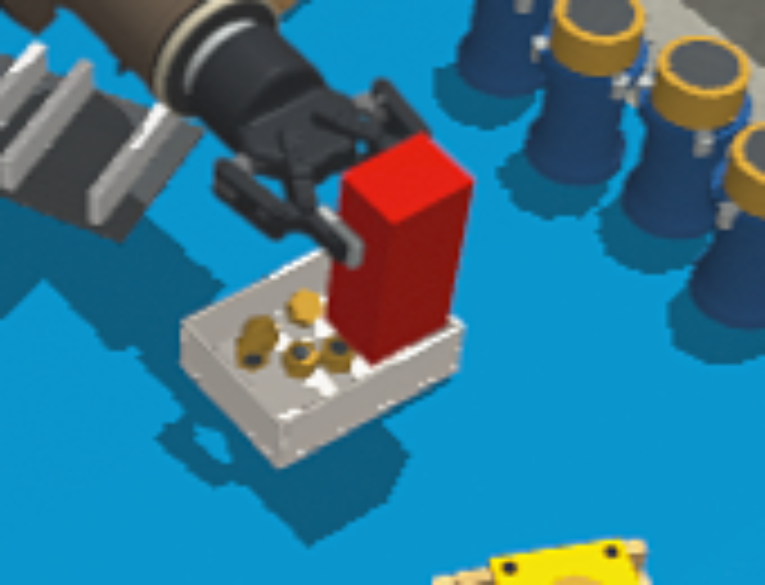

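```bash
python3 -m handwheel '-0.04 0 0 0 0 0 -1;-0.07 0 0 0 8 0 -1;-0.07 0 0 0 18 0 -1;-0.07 0 0 0 28 0 -1;-0.07 0 0 0 38 0 -1;-0.07 0 0 0 48 0 -1;-0.07 0 0 0 58 0 -1;-0.07 0 0 0 68 0 -1' | sed -n 2,4p
python3 -m handwheel '0 0 0 0 10 0 -1;0 0 0 0 20 0 -1;0 0 0 0 20 0 -1' | sed -n 2,4p
python3 - <<'E'
from h import *
state();goto(.46,-.03,.15,90);goto(.46,-.03,.0165,90)
E
```

```text
ee_pos: [0.6312, -0.0563, 0.2539]
orientation: [0.697, 0.697, -0.12, 0.122]
ft_force: [-1.0, 0.2, -2.7]
ee_pos: [0.6307, -0.0597, 0.2531]
orientation: [0.709, 0.705, 0.001, 0.0]
ft_force: [-0.0, -0.1, -2.1]
41.45 [ 0.6307 -0.0597  0.2531] R [[0.005, 1.0, 0.001], [1.0, -0.005, 0.001], [0.001, 0.001, -1.0]] q [-0.14  0.44  1.61  0.    1.09 -0.14] f [-0.  -0.1 -2.1] 0.06123947632006893 71.71809196472168
goto (0.46, -0.03, 0.15, 90) -> [ 0.0288 -0.171   0.1029] [ 0.08 -0.03 -0.28] rows 3.2
goto (0.46, -0.03, 0.0165, 90) -> [ 0.0287 -0.1712  0.2364] [ 0.08 -0.03 -0.28] rows 4.7
```

Count nuts: look into the cup (wrist camera) and the tray before setting down.

```bash
python3 -m handwheel '0.029 -0.06 0 0 0 0 -1;0.029 -0.12 0 0 0 0 -1;0.029 -0.171 0.05 0 0 0 -1;0.029 -0.171 0.1 0 0 0 -1;0.029 -0.171 0.1 0 0 0 -1' | sed -n 2,4p
python3 - <<'E'
from h import *
state()
for n in("wrist","side","top"):
    d=get_image(n);H,S,V=np.moveaxis(hsv(d),2,0);m=(H>12)&(H<32)&(S>75)&(V>70)
    for c in blobs(m,12):
        w=onz(d,c.mean(0),.012)[0]*1000
        if n=="wrist" or (350<w[0]<720 and -140<w[1]<130): print(n,c.min(0),c.max(0),"A",cv2.contourArea(c),w.round())
    if n!="wrist":
        for c in blobs((S<45)&(V>150),300)[:6]:
            r=rect(onz(d,c,.045))
            if abs(r[1])<60 and 500<r[0]<750:print(n,"tray",r)
    cv2.imwrite(f"pics/e_{n}.png",d["img"][:,:,::-1])
E
```

```text
ee_pos: [0.4568, -0.0267, 0.1499]
orientation: [0.706, 0.708, -0.003, -0.002]
ft_force: [-0.3, -0.0, -1.6]
42.08 [ 0.4568 -0.0267  0.1499] R [[-0.002, 1.0, -0.007], [1.0, 0.002, -0.001], [-0.001, -0.007, -1.0]] q [-0.12  0.33  2.1  -0.    0.71 -0.12] f [-0.3 -0.  -1.6] 0.060733055492816684 71.4164686203003
wrist [419 103] [496 176] A 2205.0 [618.  28.]
wrist [389 366] [448 419] A 1908.5 [ 622. -279.]
wrist [481  98] [516 130] A 738.5 [650.  50.]
wrist [504 128] [538 150] A 610.0 [675.  29.]
wrist [455 366] [462 376] A 16.0 [ 667. -237.]
side [323 204] [338 213] A 87.5 [627.  10.]
side [312 200] [321 212] A 72.0 [600.  42.]
side [324 194] [331 202] A 43.0 [646.  49.]
side [335 195] [341 203] A 31.5 [671.  28.]
side tray [ 6.166e+02 -4.100e+00  1.707e+02  1.342e+02 -6.000e-01]
top [266 167] [275 175] A 53.5 [645.  51.]
top [269 181] [276 193] A 41.5 [601.  48.]
top tray [624.5  58.1 162.   38.6  -5.8]
```

```bash
python3 -m handwheel '0 0 0.05 0 0 0 -1;0 0 0.095 0 0 0 -1;0 0 0.118 0 0 0 -1;0 0 0.127 0 0 0 -1;0 0 0.132 0 0 0 -1;0 0 0.134 0 0 0 -1;0 0 0.134 0 0 0 -1' | sed -n 2,4p
python3 -c "
from h import *
state()"
```

```text
ee_pos: [0.4607, -0.0276, 0.0185]
orientation: [0.707, 0.707, 0.0, 0.0]
ft_force: [0.1, -0.3, -1.1]
43.1 [ 0.4607 -0.0276  0.0185] R [[0.0, 1.0, 0.001], [1.0, -0.0, -0.0], [-0.0, 0.001, -1.0]] q [-0.13  0.58  2.19 -0.    0.37 -0.13] f [ 0.1 -0.3 -1.1] 0.060895180599642704 71.64997458457947
```

```bash
python3 -m handwheel '0 0 0.001 0 0 0 -1;0 0 0.003 0 0 0 -1;0 0 0.003 0 0 0 -1' | sed -n 2,4p
python3 -m handwheel '0 0 0 0 0 0 1;0 0 0 0 0 0 1;0 0 0 0 0 0 1;0 0 0 0 0 0 1;0 0 0 0 0 0 1;0 0 0 0 0 0 1' | sed -n 4,6p
python3 -m handwheel '0 0 -0.04 0 0 0 1;0 0 -0.1 0 0 0 1;0 0 -0.16 0 0 0 1;0 0 -0.2 0 0 0 1;0 0 -0.2 0 0 0 1' | sed -n 2,4p
python3 - <<'E'
from h import *
state()
for n in("wrist","top","side"):
    d=get_image(n);H,S,V=np.moveaxis(hsv(d),2,0)
    for nm,m,z in(("cup",((H<8)|(H>174))&(S>170)&(V>60),.048),("plate",(H>20)&(H<33)&(S>140)&(V>120),.04),("white",(S<45)&(V>150),.006)):
        for c in blobs(m,300)[:6]:
            r=rect(onz(d,c,z))
            if c.min()>0 and 75<r[2]<200 and abs(r[1])<420 and r[0]<720: print(n,nm,r)
E
```

```text
ee_pos: [0.4604, -0.0276, 0.0155]
orientation: [0.707, 0.707, 0.0, 0.0]
ft_force: [-2.0, 0.9, 19.2]
ft_force: [-0.0, 0.1, -0.4]
grip_width: 0.0856
finger_force: 0.0
ee_pos: [0.4619, -0.0277, 0.2178]
orientation: [0.707, 0.707, 0.002, 0.002]
ft_force: [-0.8, 0.1, 0.0]
44.85 [ 0.4619 -0.0277  0.2178] R [[0.0, 1.0, 0.006], [1.0, -0.0, -0.001], [-0.001, 0.006, -1.0]] q [-0.13  0.23  2.03  0.    0.87 -0.13] f [-0.8  0.1  0. ] 0.08524145274567081 0.0
wrist cup [460.7  -6.5 132.   60.  -89.9]
wrist plate [ 580.1 -247.5   76.4   27.1   65.7]
wrist white [649.5   9.1 167.9 123.   -0.7]
wrist white [ 434.9 -237.1   92.9   46.1   46.9]
top white [637.1  54.8 168.   37.7  -2.5]
side cup [449.3 -26.6 154.9  78.5  89.8]
side plate [ 568.5 -358.9   99.    85.8   66.2]
side plate [ 610.5 -258.8   98.    86.7   65.6]
side white [640.7  21.5 174.6 138.8  -0.8]
```

```bash
python3 -c "
from bench import env
print(env.hand_in())"
```

```text
the job is handed in; nothing more can be done
None
```

I handed the job in at about 45 s of robot time; the hand-in returned no verdict. By the camera checks, both plates (plate2's or another's bay was empty at the start) lie on kit-rack bays within about 5 mm. The lifter is level on its mat, the nuts are in the tray and the empty cup stands upright clear of it. I counted the six nuts from the images and the drop in weight, with some of them touching or overlapping in view.

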